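# Set the drilling guide's eccentric roller for 25 mm rails

## Robot

A 6-joint arm with a two-finger parallel gripper is mounted at the origin on the work surface. World frame = base frame: x ahead of the robot, y to its left, z up, the work surface at z = 0. Lengths are in mm, angles in degrees, forces in N, time in s.
With the tool pointing down it reaches from about 350 to 850 mm from the base axis. Payload 8.1 kg.
Tool frame: the origin (TCP) lies on the centre line of the jaws, within the pads' length; the fingertips stand 19 mm ahead of it and the grasp point (between the pads) is the TCP; y points along the fingers, z is the direction in which the jaws open and shut, and the axes are right-handed (so a half turn about y gives the same grasp; the last joint's range is limited). The gripper opens to 85 mm and grips with 20 to 120 N. Pads are 22 mm wide; open, the fingers measure 114 mm over their backs; the gripper's body (76 mm by 85 mm) begins 54 mm behind the grasp point. The pads swing forward as they close: fully open they stand 13 mm farther back than shut.
Start: joints at [-74.794, 7.471, 85.268, -0, 87.261, -4.893], TCP at [206.21, -563.456, 250.292] pointing down, gripper open.
Joint ranges: [-169.43, 169.43], [-51.17, 129.36], [1.28, 143.12], [-76.62, 256.62], [0, 156.53], [-152.29, 152.29]. Speed limits (degrees/s): [136.94, 136.94, 159.86, 180, 180, 180].

## Interface

Orientations are given as [roll, pitch, yaw] about the fixed x, y, z axes, in that order (R = Rz(yaw) Ry(pitch) Rx(roll)).
In Python, from bench import * gives the robot as it stands.
- The arm moves only by the shell command python3 -m crank 'ROWS' [FORCE]. ROWS is JSON, a list of rows, each a list of 7 numbers: the shift along the tool's x, y, z in mm, then the turn, a rotation vector about the tool's x, y, z in rad, then the closure, from 0 (fully open) to 1 (shut). A call has 1 to 12 rows; each row is the pose to reach, as a shift and turn from the pose commanded when the call began, along the tool's axes at that moment; what a row does not reach only later rows make up. A row lasts 1/8 s, in which the tool goes at most 62.5 mm and 10.7 degrees, less where a joint would pass 70% of its speed; a pose out of reach is approached as far as the arm can. A call with a gripper value outside its range is refused whole. The fingers move at their own pace and stop on an object; FORCE is the grip in N (left out, the last holds). Time passes only in rows, so rows that repeat a pose let the fingers close. It gives the time, the measured TCP pose, the force and the opening at its end, in the units of the state.
- sense(): the state, without advancing time (a new reading comes with each control period).
- snapshot(name): name is "side" or "top"; returns (picture, depth): 384x512x3 uint8, red, green, blue; 384x512 float32, mm along the optical axis (not along the pixel's ray), 0 where there is no reading.
- camera_model(name): a dict with "K" (3x3 intrinsics, pixels), "R" (3x3) and "t" (3): a world point X has camera coordinates R X + t. Camera axes: x right, y down, z forward; pixel columns grow to the right and rows downward; lengths in mm; the calibration is good to about 2 mm. A picture is of the moment at which its call begins. camera_model takes no time and is no camera call.
- hand_in(): hands the job in, once; it reports no verdict.
The state is a dict: "time": time; "joint_pos": joint angles; "qd": joint speeds; "joint_efforts": joint torques, N m; "tool_pos": TCP position; "tcp_rot": TCP orientation; "ft_force": force on the tool from outside, world axes, zero at the start; "wrist_torque": the same for the moment, N m; "finger_gap": finger opening in mm.
Only numpy, scipy, OpenCV 4.12 (cv2) and the standard library are available. Lean on these libraries where they do the work, as an engineer would, in place of code of your own. Each camera call takes 0.05 s, during which the arm holds its last target.

## Task

Get the bench drilling guide ready for 25 mm rails: clear all the cast corner brackets off its bed, the left-hand ones into the red bin and the right-hand ones into the green bin. Stand the blue-topped 25 mm setting block lengthwise against the fence, between fence and guide roller, turn the orange-winged eccentric bolt until the roller just touches the block without jamming it, then let go of the bolt and slide the block lengthwise along the fence, clear of the roller, to feel that it runs out easily. Leave the roller at that setting and put the block back upright into its own slot with the blue labels; the yellow and orange blocks stay in theirs.

Things in the scene. Friction and masses are not known exactly. Their poses are not given: they have to be found in the camera images.
- guide: the drilling guide's bed, fixed: grey-faced plywood 350 (x) x 380 (y) x 12 mm. Origin at the centre of its underside, on the bench; x points to the fence (away from the robot), y along the fence. Top 12 mm above the origin. The eccentric bolt's axis stands at own x 65, y 50 mm.
- fence: aluminium fence on the bed, 370 long (y), 24 thick, 22 mm high, fixed. Origin: foot of the middle of its front face, on the bed. The face is the plane x = 0 and looks to -x, to the roller. Its distance from the bolt varies by a few mm between starts. A dark stop, 36 mm high, juts 27 mm from the face at y = 161 to 175; black knobs, 28 mm high, behind at x 43, y -120 and 120.
- eccentric (a joint): angle of the eccentric bolt, rad, 0 to 2.8; grows turning clockwise seen from above, which brings the roller nearer the fence: gap = (bolt axis to fence face) - 20 mm + 8 mm x cos(angle). Starts at 0.2 to 0.6, over 4 mm too wide; right at about 1.2 to 1.95, depending on the fence. Friction 0.08 N m: it stays where left, but a block squeezed above about 10 N pushes it back.
- wing (a point): centre of the bolt's orange wing head, on the bolt's axis, 69 mm above the bed; turns with the bolt. A bar 44 long (y), 14 thick (x), 24 mm high (57 to 81 mm above the bed, steel cap to 84): grip it from above across the 14 mm. Shank below it 16 mm in diameter. It overhangs the gap: a block goes in and out beneath it sliding along the fence, not from above.
- roller_axis (a point): point on the guide roller's axis at bed height. Black free-spinning wheel of radius 20 mm, from 4 to 23 mm above the bed, carried by the eccentric bolt. Gap to the fence = minus this point's x in the fence's frame, less 20 mm. Right when it fits the 25 mm block: 24.2 (slight squeeze) to 26.2 mm (slight play).
- block_blue: setting block, beech with a blue top, 150 (x) x 25 (y) x 50 mm high, about 0.21 kg. Origin at the centre of its underside. Starts upright on the bench beyond the rack, roughly along y. Grip it across its 25 mm, above fence and roller. Slide it in along the fence from the -y side: with its middle 55 mm short of the bolt the roller bears near its end and the gripper clears the wing.
- slot_blue: wooden slot with blue labels at both ends, home of the blue-topped block, fixed. Origin at the centre of its underside, x lengthwise. Floor 4 mm above the origin, inside 154 x 30 mm, walls 4 thick up to 22 mm (labels 24 mm) above the origin. Three slots lie side by side, 70 mm apart, on a plywood board; their order varies.
- slot_yellow: wooden slot with yellow labels at both ends, home of the yellow-topped block, fixed. Origin at the centre of its underside, x lengthwise. Floor 4 mm above the origin, inside 154 x 23 mm, walls 4 thick up to 22 mm (labels 24 mm) above the origin. Three slots lie side by side, 70 mm apart, on a plywood board; their order varies.
- slot_orange: wooden slot with orange labels at both ends, home of the orange-topped block, fixed. Origin at the centre of its underside, x lengthwise. Floor 4 mm above the origin, inside 154 x 37 mm, walls 4 thick up to 22 mm (labels 24 mm) above the origin. Three slots lie side by side, 70 mm apart, on a plywood board; their order varies.
- block_yellow: setting block, beech with a yellow top, 150 (x) x 18 (y) x 50 mm high, about 0.15 kg. Origin at the centre of its underside. It stands in its slot and must stay there.
- block_orange: setting block, beech with an orange top, 150 (x) x 32 (y) x 50 mm high, about 0.27 kg. Origin at the centre of its underside. It stands in its slot and must stay there.
- left1: left-hand cast bracket, bare metal, 0.11 kg, may be absent. Origin: centre of the underside. Base 64 (x) x 40 (y) x 6 mm. Tall back flange (grip it from above) over the 64 mm: 8 thick, middle at y = +16, top 45 mm above the origin. Low end cheek, 6 thick, top at 26 mm, at the -x end: at your left if you face the flange from the open side (mirror images). Starts on its base on the bed, any yaw.
- left2: left-hand cast bracket, bare metal, 0.11 kg, may be absent. Origin: centre of the underside. Base 64 (x) x 40 (y) x 6 mm. Tall back flange (grip it from above) over the 64 mm: 8 thick, middle at y = +16, top 45 mm above the origin. Low end cheek, 6 thick, top at 26 mm, at the -x end: at your left if you face the flange from the open side (mirror images). Starts on its base on the bed, any yaw.
- right1: right-hand cast bracket, bare metal, 0.11 kg, may be absent. Origin: centre of the underside. Base 64 (x) x 40 (y) x 6 mm. Tall back flange (grip it from above) over the 64 mm: 8 thick, middle at y = +16, top 45 mm above the origin. Low end cheek, 6 thick, top at 26 mm, at the +x end: at your right if you face the flange from the open side (mirror images). Starts on its base on the bed, any yaw.
- right2: right-hand cast bracket, bare metal, 0.11 kg, may be absent. Origin: centre of the underside. Base 64 (x) x 40 (y) x 6 mm. Tall back flange (grip it from above) over the 64 mm: 8 thick, middle at y = +16, top 45 mm above the origin. Low end cheek, 6 thick, top at 26 mm, at the +x end: at your right if you face the flange from the open side (mirror images). Starts on its base on the bed, any yaw.
- bin_left: red open bin for left-hand brackets, fixed. 150 (own x) x 190 (own y) mm outside, 60 mm high, walls and floor 4 to 5 mm. Origin at the centre of its underside. Room for two brackets side by side along own y. The two bins stand one behind the other at the robot's left; which is nearer varies.
- bin_right: green open bin for right-hand brackets, of the same make and size as the red one; origin likewise.

How it is judged (in metres and radians):
On the way, in this order (a step that is already met when the one before it is completed fails the run):
1. the blue-topped block stands on the bed along the fence, between fence and roller, and the roller is set to it (gap 24.2 to 26.2 mm) (x of roller_axis in the frame of fence between -0.0462 and -0.0442 m and x of block_blue in the frame of fence between -0.0175 and -0.0095 m and z of block_blue in the frame of fence below 0.005 m and angle between block_blue's own z axis and vertical below 0.1 rad and angle between the x axis of block_blue and the y axis of fence, either way round below 0.08 rad and x of roller_axis in the frame of block_blue between -0.072 and 0.072 m), for 0.2 s.
2. with the bolt let go and the roller still so set, the block has been slid along the fence, on the bed, until its end is clear of the roller's axis (x of roller_axis in the frame of fence between -0.0462 and -0.0442 m and x of block_blue in the frame of fence between -0.0175 and -0.0095 m and z of block_blue in the frame of fence below 0.005 m and angle between block_blue's own z axis and vertical below 0.1 rad and angle between the x axis of block_blue and the y axis of fence, either way round below 0.08 rad and (x of roller_axis in the frame of block_blue above 0.078 m or x of roller_axis in the frame of block_blue below -0.078 m) and contact force between the fingers and eccentric below 0.5 N), for 0.1 s.
At the end, for the whole second after the job is handed in: Roller gap 24.2 to 26.2 mm; the blue-topped block upright (0.1 rad) on the floor of the blue-labelled slot (within 10 mm lengthwise, 6 sideways, 4 in height); every left-hand bracket present in the red bin, every right-hand one in the green bin; all at rest (x of roller_axis in the frame of fence between -0.0462 and -0.0442 m and x of block_blue in the frame of slot_blue between -0.01 and 0.01 m and y of block_blue in the frame of slot_blue between -0.006 and 0.006 m and z of block_blue in the frame of slot_blue between 0 and 0.008 m and angle between block_blue's own z axis and vertical below 0.1 rad and linear speed of each of block_blue, left1, left2, right1, right2 below 0.02 m/s and x of left1 in the frame of bin_left between -0.071 and 0.071 m and y of left1 in the frame of bin_left between -0.091 and 0.091 m and z of left1 in the frame of bin_left between 0 and 0.05 m and x of left2 in the frame of bin_left between -0.071 and 0.071 m and y of left2 in the frame of bin_left between -0.091 and 0.091 m and z of left2 in the frame of bin_left between 0 and 0.05 m and x of right1 in the frame of bin_right between -0.071 and 0.071 m and y of right1 in the frame of bin_right between -0.091 and 0.091 m and z of right1 in the frame of bin_right between 0 and 0.05 m and x of right2 in the frame of bin_right between -0.071 and 0.071 m and y of right2 in the frame of bin_right between -0.091 and 0.091 m and z of right2 in the frame of bin_right between 0 and 0.05 m); the robot touches nothing.
It fails at once if the yellow-topped block is knocked out of place (distance of block_yellow from where it was at the start of the episode above 0.025 m or angle between block_yellow's own z axis and vertical above 0.35 rad).
It fails at once if the orange-topped block is knocked out of place (distance of block_orange from where it was at the start of the episode above 0.025 m or angle between block_orange's own z axis and vertical above 0.35 rad).
Of left1, left2, right1, right2 only 3 to 4 are there at a start; the rules pass over those that are not, and their reading is None.
At some moment in a run one of left1, left2, right1, right2 may be knocked a few centimetres aside while the robot is not near it.
It also fails if it takes over 210 s, if anything falls off the work surface, if the arm or the gripper's body presses on something with over 40 N, if the wrist force passes 120 N, or if a joint passes its speed limit or range.

## Working session

There is one attempt and no reset: what is moved stays moved. The work goes in short steps, Python scripts to look and compute and a shell command to move; the robot and the scene stay as the last step left them, time stands still between calls to the robot, and variables do not carry over. Pictures are saved under pics/ and viewed, and the job is handed in when it is done.

```bash
ls -la; mkdir -p pics; python3 - <<'E'
from bench import *
import cv2,numpy as np
print(sense())
for n in("top","side"):
    p,d=snapshot(n); cv2.imwrite(f"pics/{n}0.png",p[:,:,::-1]); np.save(f"{n}0.npy",d); np.save(f"{n}0rgb.npy",p)
    print(n,camera_model(n), (d>0).mean())
E
```

```text
total 12
drwxr-xr-x  3 agent agent 4096 Dec  5 18:56 .
drwxr-xr-x 23 root  root  4096 Dec  5 18:56 ..
drwxr-xr-x  2 agent agent 4096 Dec  5 18:56 pics
{'time': 0.0, 'joint_pos': array([-7.47938817e+01,  7.51569518e+00,  8.53307654e+01,  2.05444419e-04,
        8.72617552e+01, -4.89481044e+00]), 'qd': array([ 0.06717077,  0.08173229,  0.03179105, -0.03362628, -0.02068717,
       -0.09603525]), 'joint_efforts': array([-6.15762274e-04, -5.69387877e+01, -5.00553489e+01, -1.71782685e-04,
        1.45076652e-02, -4.39815736e-06]), 'tool_pos': array([ 206.07116731, -562.94106844,  249.22404201]), 'tcp_rot': array([-9.01078036e+01,  9.43812659e-03, -1.59899090e+02]), 'ft_force': array([-0.49984166,  0.47627361, -0.53954269]), 'wrist_torque': array([ 0.0342181 , -0.01413839,  0.00709941]), 'finger_gap': 85.15332355784551}
top {'K': array([[415.51821658,   0.        , 258.85400705],
       [  0.        , 415.51821658, 194.43590042],
       [  0.        ,   0.        ,   1.        ]]), 'R': array([[-0.02015704, -0.99978655,  0.00453302],
       [-0.98936986,  0.01929352, -0.14413547],
       [ 0.14401725, -0.00739018, -0.98954758]]), 't': array([ -36.47490183,  560.67566957, 1102.85277783])} 0.9957071940104166
side {'K': array([[400.84380043,   0.        , 255.96541406],
       [  0.        , 400.84380043, 195.57470434],
       [  0.        ,   0.        ,   1.        ]]), 'R': array([[-0.9668547 , -0.25488398,  0.01503805],
       [-0.18013945,  0.63921532, -0.74763196],
       [ 0.18094686, -0.72556042, -0.663943  ]]), 't': array([512.465577  , 163.45851888, 938.82811773])} 0.995941162109375
```

View pics/top0.png

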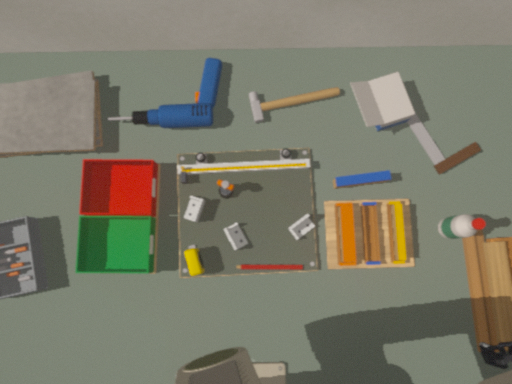

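View pics/side0.png

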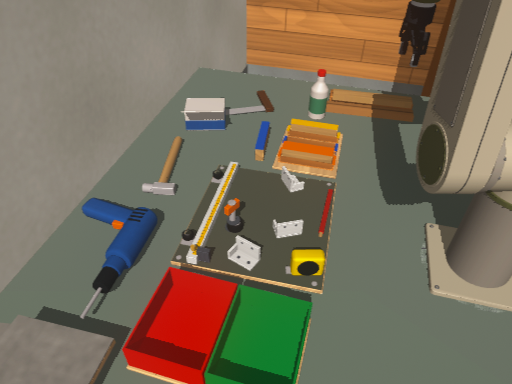

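```bash
cat > h.py <<'E'
import numpy as np,cv2
from bench import camera_model
def pts(name,d):
    c=camera_model(name);K,R,t=c["K"],c["R"],c["t"]
    v,u=np.mgrid[:384,:512]
    P=np.stack([(u-K[0,2])/K[0,0]*d,(v-K[1,2])/K[1,1]*d,d],-1)
    return (P-t)@R
def ray(name,u,v,z):
    c=camera_model(name);K,R,t=c["K"],c["R"],c["t"]
    r=R.T@np.array([(u-K[0,2])/K[0,0],(v-K[1,2])/K[1,1],1]); o=-R.T@t
    return o+r*(z-o[2])/r[2]
def proj(name,X):
    c=camera_model(name);q=c["K"]@(c["R"]@np.asarray(X,float)+c["t"]);return q[:2]/q[2]
E
python3 - <<'E'
from h import *
p=np.load("top0rgb.npy")[:,:,::-1]; s=np.load("side0rgb.npy")[:,:,::-1]
cv2.imwrite("pics/topc.png",cv2.resize(p[140:285,70:330],None,fx=3,fy=3,interpolation=cv2.INTER_CUBIC))
cv2.imwrite("pics/sidec.png",cv2.resize(s[150:290,170:350],None,fx=4,fy=4,interpolation=cv2.INTER_CUBIC))
cv2.imwrite("pics/topr.png",cv2.resize(p[150:285,300:440],None,fx=4,fy=4,interpolation=cv2.INTER_CUBIC))
for n in("top","side"):
    P=pts(n,np.load(n+"0.npy")); np.save(n+"P.npy",P)
T=np.load("topP.npy")
for u,v in[(350,340),(245,200),(195,208),(236,236),(302,227),(360,180),(225,185),(194,262),(347,233),(400,231),(373,231),(120,245),(120,190),(240,165),(270,267)]:print(u,v,T[v,u].round(1))
E
```

```text
350 340 [ 161.3 -287.6   -1.5]
245 200 [549.   -8.5  11.4]
195 208 [528.3 131.3  18.1]
236 236 [448.4  18.   13.9]
302 227 [ 469.5 -165.7   17.7]
360 180 [ 593.1 -326.1   50. ]
225 185 [578.8  41.3  94.4]
194 262 [380.3 125.6  72.2]
347 233 [ 395.2  -39.1 1172.3]
400 231 [ 450.9 -423.2   59.2]
373 231 [ 454.7 -363.7   13.3]
120 245 [430.  338.9  13.5]
120 190 [584.5 344.1  10.8]
240 165 [644.5   3.3  36.5]
270 267 [361.8 -74.2  18.6]
```

View pics/topc.png

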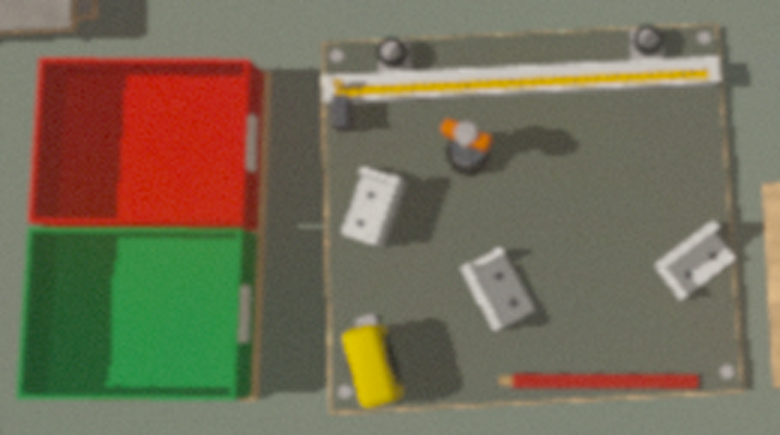

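View pics/sidec.png

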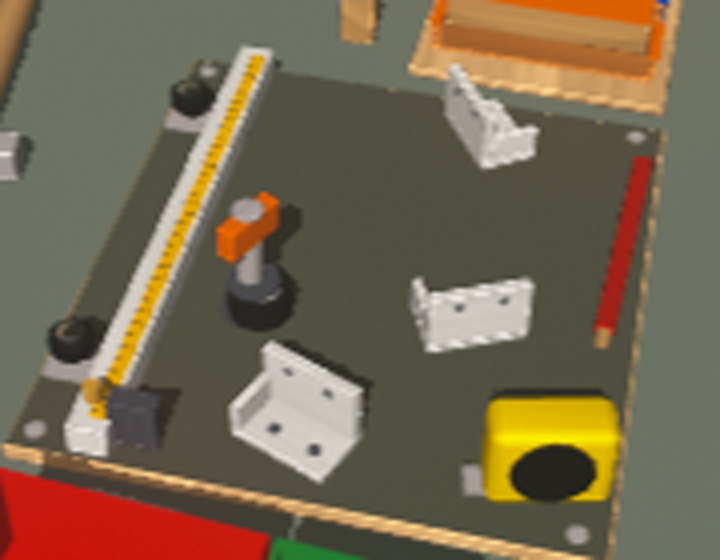

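View pics/topr.png

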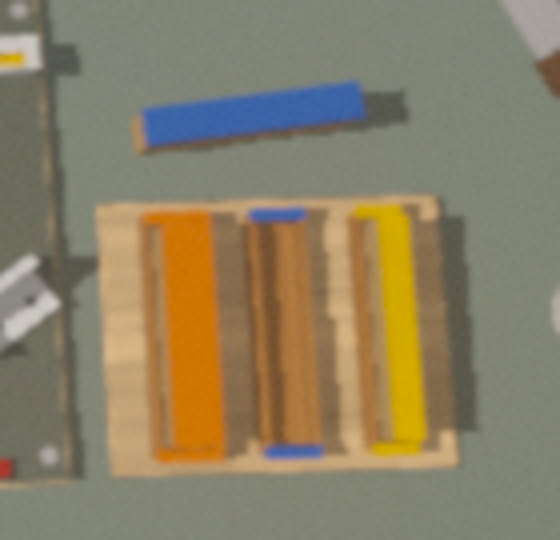

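```bash
cat > br.py <<'E'
from h import *
import sys
def brackets(tops,cents):
    # tops: dict name->pts ; cents list xy
    for c in cents:
        print("C",c)
        for n,P in tops.items():
            Q=P.reshape(-1,3); m=np.hypot(Q[:,0]-c[0],Q[:,1]-c[1])<58
            Q=Q[m]; bed=np.median(Q[Q[:,2]<16][:,2]); 
            F=Q[Q[:,2]>bed+34]; A=Q[Q[:,2]>bed+3]; C=Q[(Q[:,2]>bed+12)&(Q[:,2]<bed+30)]
            print(n,"bed",bed.round(1),"zmax",np.percentile(Q[:,2],99.5).round(1),len(F))
            T=Q[Q[:,2]>bed+41] if n=="top" else F
            for nm,S in(("flange",F),("fltop",T),("all",A)):
                if len(S)>5:
                    r=cv2.minAreaRect(S[:,:2].astype(np.float32)); print("  ",nm,len(S),np.round(r[0],1),np.round(r[1],1),round(r[2],1), "mean",S.mean(0).round(1))
            print("   cheekband mean",C.mean(0).round(1),len(C))
E
python3 - <<'E'
from br import *
T={n:np.load(n+"P.npy") for n in("top","side")}
brackets(T,[(525,130),(450,20),(470,-165)])
# ortho height map
for n,P in T.items():
    im=np.zeros((360,420),np.float32); Q=P.reshape(-1,3); m=(Q[:,0]>345)&(Q[:,0]<700)&(Q[:,1]>-210)&(Q[:,1]<205); Q=Q[m]; Q=Q[np.argsort(Q[:,2])]
    im[(700-Q[:,0]).astype(int),(205-Q[:,1]).astype(int)]=Q[:,2]
    im=cv2.dilate(im,np.ones((3,3)))
    cv2.imwrite(f"pics/h{n}.png",cv2.resize(cv2.applyColorMap(np.clip(im*2.5,0,255).astype(np.uint8),cv2.COLORMAP_JET),None,fx=1.6,fy=1.6))
    q=P.reshape(-1,3); b=q[(abs(q[:,0]-550)<25)&(abs(q[:,1]+60)<80)]; print(n,"bed z",np.median(b[:,2]))
E
```

```text
C (525, 130)
top bed 12.4 zmax 59.7 84
   flange 84 [520.1 119.9] [ 9.  62.9] 70.7 mean [519.6 119.5  56.2]
   fltop 73 [520.1 119.9] [ 9.  62.9] 70.7 mean [520.  119.5  57.1]
   all 426 [526.7 125.6] [100.5 110.6] 85.3 mean [526.  129.9  27.8]
   cheekband mean [536.6 123.6  35.5] 50
side bed 11.8 zmax 57.3 147
   flange 147 [519.9 120.3] [10.3 65.6] 69.5 mean [519.7 121.8  53.6]
   fltop 147 [519.9 120.3] [10.3 65.6] 69.5 mean [519.7 121.8  53.6]
   all 723 [528.1 125.4] [80.5 91.4] 2.8 mean [524.4 131.8  30. ]
   cheekband mean [530.  126.9  33.4] 182
C (450, 20)
top bed 12.4 zmax 59.9 77
   flange 77 [440.3  33.2] [63.4  8.2] 27.7 mean [440.1  33.   56.9]
   fltop 69 [440.2  33.3] [63.4  7.6] 28.0 mean [440.   33.2  57.6]
   all 419 [451.5  20.7] [111.  110.5] 88.8 mean [448.5  21.3  26.8]
   cheekband mean [467.9  28.3  36.1] 38
side bed 12.0 zmax 57.8 140
   flange 140 [440.1  33. ] [64.3 11.9] 27.6 mean [440.5  35.4  53.4]
   fltop 140 [440.1  33. ] [64.3 11.9] 27.6 mean [440.5  35.4  53.4]
   all 413 [455.6   9.9] [94.1 96.3] 83.0 mean [443.7  34.8  37.9]
   cheekband mean [446.1  35.3  33.3] 166
C (470, -165)
top bed 11.7 zmax 59.7 70
   flange 70 [ 482.4 -152.7] [ 7.5 62.5] 35.4 mean [ 482.  -152.1   56.9]
   fltop 68 [ 482.4 -152.7] [ 7.5 62.5] 35.4 mean [ 481.8 -151.8   57.1]
   all 444 [ 468.9 -155.2] [109.8  87.6] 3.5 mean [ 470.6 -159.6   25.3]
   cheekband mean [ 451.7 -141.1   36.2] 35
side bed 11.8 zmax 58.6 82
   flange 82 [ 483.8 -153.4] [ 9.5 67.4] 35.0 mean [ 482.6 -149.7   53.7]
   fltop 82 [ 483.8 -153.4] [ 9.5 67.4] 35.0 mean [ 482.6 -149.7   53.7]
   all 299 [ 460.3 -158.1] [66.4 92.8] 35.8 mean [ 471.1 -148.8   34.8]
   cheekband mean [ 467.  -143.3   32.5] 120
top bed z 12.58456254984157
side bed z 11.960658694275002
```

```bash
cat > sc.py <<'E'
from h import *
E
python3 - <<'E'
from h import *
T={n:np.load(n+"P.npy") for n in("top","side")}
I={n:cv2.cvtColor(np.load(n+"0rgb.npy"),cv2.COLOR_RGB2HSV) for n in T}
rng={"blue":((105,150,60),(125,255,255)),"orange":((5,200,120),(15,255,255)),"yellow":((20,200,100),(32,255,255)),"red":((0,220,80),(4,255,255)),"green":((55,150,60),(75,255,255))}
for n in T:
    for k,(a,b) in rng.items():
        m=cv2.inRange(I[n],np.array(a),np.array(b)); N,L,S,_=cv2.connectedComponentsWithStats(m)
        for i in range(1,N):
            if S[i,4]<12: continue
            Q=T[n][L==i]; z=np.percentile(Q[:,2],[10,50,90]).round(1)
            zt=z[2]; Tq=Q[Q[:,2]>zt-4]
            r=cv2.minAreaRect(Tq[:,:2].astype(np.float32))
            print(n,k,S[i].tolist(),"z",z,"med",np.median(Q,0).round(1),"rect",np.round(r[0],1),np.round(r[1],1),round(r[2],1))
E
```

```text
top blue [199, 59, 20, 47, 530] z [36.1 40.2 44. ] med [891.1  89.1  40.2] rect [665.8  49.5] [565.3  70.3] 11.0
top blue [148, 105, 63, 20, 703] z [53.7 62.4 66.8] med [785.3 178.   62.4] rect [791.5 155.5] [144.   35.2] 89.6
top blue [337, 172, 53, 13, 382] z [47.1 50.3 53. ] med [ 598.8 -335.1   50.3] rect [ 528.6 -207.8] [ 71.2 424.2] 28.8
top orange [95, 206, 15, 7, 32] z [ 9.  12.5 14.6] med [528.5 396.1  12.5] rect [469.4 184.1] [470.2  18.2] 73.8
top orange [107, 213, 16, 2, 19] z [65.4 67.7 72.1] med [510.8 338.2  67.7] rect [510.5 336. ] [ 2.7 37.1] 3.0
top yellow [183, 164, 122, 8, 177] z [31.8 34.9 37.8] med [638.4   6.2  34.9] rect [598.9 -41.4] [310.1 264.4] 39.8
top yellow [389, 201, 17, 63, 482] z [32.5 62.  65.1] med [ 445.5 -421.8   62. ] rect [ 453.8 -236.4] [392.2 146.6] 88.9
top yellow [185, 249, 18, 27, 313] z [67.6 71.4 74. ] med [380.5 128.5  71.4] rect [381.6 129.7] [67.3 30.7] 15.6
top red [107, 163, 46, 52, 1717] z [ 9.4 12.5 15.8] med [586.7 315.6  12.5] rect [539.6 159.7] [463.8 163. ] 73.4
top green [77, 219, 73, 53, 2470] z [ 9.5 12.5 16.3] med [419.6 3
[... 1214 characters left out ...]
6
side yellow [337, 132, 3, 6, 15] z [29.1 31.3 32.6] med [ 368.3 -423.7   31.3] rect [ 368.4 -419.6] [ 6.6 28.5] 5.4
side yellow [197, 164, 39, 82, 237] z [32.5 34.2 35.8] med [636.8  14.6  34.2] rect [637.8 -17.7] [  8.  320.2] 1.9
side yellow [291, 249, 34, 27, 614] z [28.8 69.  72.4] med [383.5 139.   69. ] rect [351.4 408. ] [ 69.5 594.7] 6.0
side red [318, 69, 8, 7, 40] z [158.3 166.8 170.2] med [ 459.3 -569.5  166.8] rect [ 458.2 -574.4] [20.8 20.2] 83.2
side red [123, 268, 114, 116, 7587] z [10.3 12.7 64.8] med [587.7 339.3  12.7] rect [534.9 484.7] [201.6 535.7] 18.3
side green [205, 285, 107, 99, 7396] z [10.3 12.3 62.9] med [434.7 321.6  12.3] rect [430.7 475.7] [462.9 152.4] 89.9
```

```bash
cat > go.py <<'E'
# work out the shift in tool axes from the present pose to a wanted one
from bench import *
import numpy as np,sys
from scipy.spatial.transform import Rotation as Ro
def to(x,y,z,yaw):
    s=sense(); R=Ro.from_euler("xyz",s["tcp_rot"],degrees=True)
    sh=R.inv().apply(np.array([x,y,z])-s["tool_pos"])
    W=Ro.from_euler("xyz",[-90,0,yaw],degrees=True)
    rv=(R.inv()*W).as_rotvec()
    j1=np.degrees(np.arctan2(y,x)); print("now",s["time"],s["tool_pos"].round(1),s["tcp_rot"].round(1),"gap",round(s["finger_gap"],1),"F",s["ft_force"].round(1))
    print("shift",sh.round(1),"rot",rv.round(3),"j6~",((j1-90-yaw+180)%360-180).round(0),"rows>=",int(np.ceil(max(np.linalg.norm(sh)/62.5,np.degrees(np.linalg.norm(rv))/10.7))))
if __name__=="__main__": to(*map(float,sys.argv[1:5]))
E
python3 go.py 482.5 -153 160 -54.6
python3 - <<'E'
from h import *
T={n:np.load(n+"P.npy") for n in("top","side")}
def rect(S): 
    r=cv2.minAreaRect(S[:,:2].astype(np.float32)); return len(S),np.round(r[0],1),np.round(r[1],1),round(r[2],1),"zmed",np.median(S[:,2]).round(1)
for n,P in T.items():
    Q=P.reshape(-1,3); x,y,z=Q.T
    B=lambda a,b,c,d,e,f:Q[(x>a)&(x<b)&(y>c)&(y<d)&(z>e)&(z<f)]
    print(n,"blue",rect(B(560,630,-420,-230,44,56)))
    print(n,"yellowblk",rect(B(350,540,-450,-395,54,68)), "orangeblk",rect(B(350,540,-330,-260,54,68)))
    for nm,a,b in(("slot",-385,-325),):
        print(n,nm,rect(B(355,545,a-3,b+3,25,40)))
        F=B(400,500,-390,-315,-5,60); h=[(yy,np.median(F[(abs(F[:,1]-yy)<1.5)][:,2]).round(0)) for yy in range(-386,-318,3) if (abs(F[:,1]-yy)<1.5).any()]; print(h)
    print(n,"redrim",rect(B(490,690,220,460,58,75)))
    print(n,"greenrim",rect(B(330,520,220,460,58,75)))
    for nm,a,b in(("red",510,670),("green",360,500)):
        S=B(a,b,270,420,0,30);print(n,nm,"floor",np.median(S[:,2]).round(1))
    print(n,"wing",rect(B(540,610,10,90,70,92)), "cap",rect(B(540,610,10,90,92,102)))
    print(n,"roller",rect(B(530,610,5,90,24,38)))
    # fence front edge: by y slices, top points min x
    F=B(600,680,-190,190,30,38)
    e=[]
    for yy in range(-170,150,10):
        s=F[abs(F[:,1]-yy)<4]
        if len(s)>3: e.append((yy,np.percentile(s[:,0],3),np.percentile(s[:,0],97)))
    e=np.array(e); print(n,"front",np.polyfit(e[:,0],e[:,1],1),"back",np.polyfit(e[:,0],e[:,2],1), "ztop",np.median(F[:,2]))
    print(n,"bedrect",rect(B(320,700,-220,220,9,15)) )
E
```

```text
now 0.1 [ 206.1 -563.   249.4] [ -90.1    0.  -159.9] gap 85.3 F [ 0.4 -0.6  0.2]
shift [-400.5   89.9 -289.9] rot [ 1.000e-03 -1.838e+00 -2.000e-03] j6~ -53.0 rows>= 10
top blue (515, array([ 599. , -333.8]), array([ 26.2, 151.4]), 6.5, 'zmed', np.float64(50.2))
top yellowblk (439, array([ 450.5, -421.6]), array([147.6,  20.7]), 0.4, 'zmed', np.float64(62.2)) orangeblk (723, array([ 449.1, -282. ]), array([150. ,  33.7]), 0.6, 'zmed', np.float64(62.2))
top slot (312, array([ 449.3, -351.8]), array([170.6,  40.1]), 0.7, 'zmed', np.float64(30.3))
[(-386, np.float64(8.0)), (-383, np.float64(8.0)), (-380, np.float64(8.0)), (-377, np.float64(9.0)), (-374, np.float64(24.0)), (-371, np.float64(29.0)), (-368, np.float64(25.0)), (-365, np.float64(14.0)), (-362, np.float64(13.0)), (-359, np.float64(13.0)), (-356, np.float64(12.0)), (-353, np.float64(12.0)), (-350, np.float64(12.0)), (-347, np.float64(12.0)), (-344, np.float64(12.0)), (-341, np.float64(14.0)), (-338, np.float64(29.0)), (-335, np.float64(28.0)), (-332, np.float64(15.0)), (-329, np.float64(8.0)), (-326, np.float64(8.0)), (-323, 
[... 1274 characters left out ...]
 (1727, array([574.3, 335.4]), array([195.8, 172.8]), 88.6, 'zmed', np.float64(66.5))
side greenrim (1344, array([436.9, 338.3]), array([194. , 165.9]), 90.0, 'zmed', np.float64(66.8))
side red floor 11.7
side green floor 11.7
side wing (111, array([582.1,  43.8]), array([44. , 16.3]), 66.8, 'zmed', np.float64(83.3)) cap (62, array([581.4,  44.1]), array([39.5, 20.6]), 82.6, 'zmed', np.float64(95.0))
side roller (107, array([571. ,  51.1]), array([39.9, 30.5]), 40.7, 'zmed', np.float64(33.8))
side front [-3.26992866e-02  6.31097320e+02] back [-1.40113504e-02  6.57189804e+02] ztop 33.7315441367751
side bedrect (9971, array([518.3,  -9.1]), array([349.9, 383.6]), 1.9, 'zmed', np.float64(11.9))
```

```bash
python3 -m crank '[[-50,0,-36,0,-0.18,0,0],[-100,5,-72,0,-0.36,0,0],[-150,10,-109,0,-0.55,0,0],[-200,20,-145,0,-0.73,0,0],[-250,30,-181,0,-0.92,0,0],[-300,40,-217,0,-1.1,0,0],[-350,60,-253,0,-1.29,0,0],[-400,90,-290,0,-1.47,0,0],[-400,90,-290,0,-1.66,0,0],[-400,90,-290,0,-1.838,0,0],[-400,90,-290,0,-1.838,0,0]]' 40 && python3 go.py 482.5 -153 47 -54.6
python3 - <<'E'
from br import *
from bench import *
T={}
for n in("top","side"):
    p,d=snapshot(n); cv2.imwrite(f"pics/{n}1.png",p[:,:,::-1]); T[n]=pts(n,d)
brackets(T,[(525,130),(450,20)])
E
```

```text
time: 1.48
tool_pos: [482.0, -153.2, 159.8]
tcp_rot: [-90.0, 0.0, -54.6]
ft_force: [-0.5, 0.1, -0.1]
finger_gap: 85.1
now 1.475 [ 482.  -153.2  159.8] [-90.    0.  -54.6] gap 85.1 F [-0.5  0.1 -0.1]
shift [  0.2 112.8   0.6] rot [ 0.001 -0.    -0.001] j6~ -53.0 rows>= 2
C (525, 130)
top bed 12.5 zmax 59.5 84
   flange 84 [520.2 119.7] [ 8.7 63. ] 70.8 mean [520.2 119.3  56.1]
   fltop 68 [520.2 119.8] [ 8.5 63. ] 70.8 mean [521.  119.5  57.3]
   all 403 [525.9 127.5] [ 98.2 107. ] 89.4 mean [526.6 131.4  28.5]
   cheekband mean [536.2 123.9  35.4] 49
side bed 11.8 zmax 58.0 147
   flange 147 [520.4 120.5] [11.2 65.3] 70.8 mean [519.6 122.2  54.1]
   fltop 147 [520.4 120.5] [11.2 65.3] 70.8 mean [519.6 122.2  54.1]
   all 719 [527.6 143.7] [85.5 83.9] 29.9 mean [524.5 131.9  30.3]
   cheekband mean [530.1 127.1  33.2] 184
C (450, 20)
top bed 12.4 zmax 60.1 77
   flange 77 [440.4  33. ] [63.   8.4] 28.1 mean [440.1  33.   56.8]
   fltop 69 [440.8  33.2] [62.1  8. ] 27.6 mean [440.7  33.4  57.3]
   all 436 [449.5  21.3] [111.1 108.2] 76.0 mean [447.6  19.4  26.4]
   cheekband mean [468.5  28.4  36.5] 37
side bed 12.0 zmax 58.2 141
   flange 141 [439.7  34. ] [64.  10.7] 26.5 mean [440.4  35.7  53.6]
   fltop 141 [439.7  34. ] [64.  10.7] 26.5 mean [440.4  35.7  53.6]
   all 408 [449.7  23.2] [62.7 81.3] 40.7 mean [443.3  35.5  38.4]
   cheekband mean [446.4  35.4  33. ] 159
```

```bash
python3 -m crank '[[0,56,0,0,0,0,0],[0,100,0,0,0,0,0],[0,113,0,0,0,0,0],[0,113,0,0,0,0,0.5],[0,113,0,0,0,0,1],[0,113,0,0,0,0,1],[0,113,0,0,0,0,1],[0,113,0,0,0,0,1],[0,113,0,0,0,0,1],[0,113,0,0,0,0,1]]' 40 && python3 -m crank '[[0,-20,0,0,0,0,1],[0,-60,0,0,0,0,1],[0,-115,0,0,0,0,1],[0,-115,0,0,0,0,1]]' && python3 go.py 585 380 170 0; python3 go.py 585 380 170 -180
```

```text
time: 2.82
tool_pos: [482.8, -153.9, 48.2]
tcp_rot: [-90.0, -0.1, -54.6]
ft_force: [-0.8, 0.8, 4.9]
finger_gap: 7.4
time: 3.32
tool_pos: [485.3, -154.9, 167.7]
tcp_rot: [-89.7, -0.5, -54.6]
ft_force: [0.1, -0.8, -1.5]
finger_gap: 6.9
now 3.325 [ 485.3 -154.9  167.7] [-89.7  -0.5 -54.6] gap 6.9 F [ 0.1 -0.8 -1.5]
shift [-378.2   -3.4  391.2] rot [-0.001 -0.953  0.01 ] j6~ -57.0 rows>= 9
now 3.325 [ 485.3 -154.9  167.7] [-89.7  -0.5 -54.6] gap 6.9 F [ 0.1 -0.8 -1.5]
shift [-378.2   -3.4  391.2] rot [-1.100e-02  2.189e+00 -1.000e-03] j6~ 123.0 rows>= 12
```

```bash
python3 go.py 586 307 150 -1; python3 -m crank '[[-42,0,42,0,-0.1,0,1],[-84,0,84,0,-0.21,0,1],[-126,-1,126,0,-0.32,0,1],[-168,-2,168,0,-0.43,0,1],[-210,-2,210,0,-0.53,0,1],[-250,-3,252,0,-0.64,0,1],[-290,-3,294,0,-0.75,0,1],[-318,0,345,0,-0.85,0,1],[-318,17,350,0,-0.935,0,1],[-318,17,350,0,-0.935,0,1]]' && python3 go.py 586 307 51 -1
```

```text
now 3.325 [ 485.3 -154.9  167.7] [-89.7  -0.5 -54.6] gap 6.9 F [ 0.1 -0.8 -1.5]
shift [-318.2   16.8  349.7] rot [-0.001 -0.935  0.01 ] j6~ -61.0 rows>= 8
time: 4.58
tool_pos: [581.2, 308.1, 141.3]
tcp_rot: [-90.2, 0.3, -1.0]
ft_force: [0.3, -0.8, -1.1]
finger_gap: 7.4
now 4.575 [581.2 308.1 141.3] [-90.2   0.3  -1. ] gap 7.4 F [ 0.3 -0.8 -1.1]
shift [ 5.3 90.3 -0.8] rot [ 0.003  0.    -0.006] j6~ -61.0 rows>= 2
```

```bash
python3 -m crank '[[5,0,0,0,0,0,1],[5,50,0,0,0,0,1],[5,88,0,0,0,0,1],[5,88,0,0,0,0,1],[5,88,0,0,0,0,0.65],[5,88,0,0,0,0,0.65],[5,88,0,0,0,0,0.65],[5,40,0,0,0,0,0.65],[5,-10,0,0,0,0,0.65],[5,-60,0,0,0,0,0.3],[5,-60,0,0,0,0,0],[5,-60,0,0,0,0,0]]' && python3 go.py 440.3 33.2 140 28; python3 go.py 440.3 33.2 140 -152; python3 go.py 520.2 119.9 140 -19.3
python3 - <<'E'
from bench import *
import cv2
p,d=snapshot("side"); cv2.imwrite(f"pics/side2.png",p[:,:,::-1])
E
```

```text
time: 6.08
tool_pos: [588.3, 308.4, 205.8]
tcp_rot: [-90.0, -0.1, -1.0]
ft_force: [0.6, 0.1, -1.0]
finger_gap: 82.2
now 6.075 [588.3 308.4 205.8] [-90.   -0.1  -1. ] gap 82.2 F [ 0.6  0.1 -1. ]
shift [-143.2   65.6 -277.8] rot [-0.    -0.506  0.001] j6~ -114.0 rows>= 6
now 6.075 [588.3 308.4 205.8] [-90.   -0.1  -1. ] gap 82.2 F [ 0.6  0.1 -1. ]
shift [-143.2   65.6 -277.8] rot [-1.000e-03  2.635e+00 -0.000e+00] j6~ 66.0 rows>= 15
now 6.075 [588.3 308.4 205.8] [-90.   -0.1  -1. ] gap 82.2 F [ 0.6  0.1 -1. ]
shift [ -64.8   65.7 -189.7] rot [-0.001  0.319  0.001] j6~ -58.0 rows>= 4
```

View pics/side2.png

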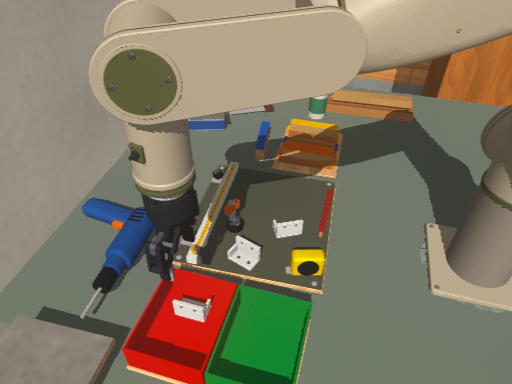

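The side view shows bracket C upright on the red bin's floor (192,308), and brackets A (244,253) and B (288,228) unmoved. A is next.

```bash
python3 -m crank '[[-20,0,-58,0,0.1,0,0],[-40,20,-116,0,0.2,0,0],[-60,45,-170,0,0.3,0,0],[-65,66,-190,0,0.319,0,0],[-65,66,-190,0,0.319,0,0]]' && python3 go.py 520.2 119.9 47 -19.3
python3 - <<'E'
from br import *
from bench import *
T={}
for n in("side",):
    p,d=snapshot(n); cv2.imwrite(f"pics/{n}3.png",p[:,:,::-1]); T[n]=pts(n,d)
brackets(T,[(525,130),(450,20)])
E
```

```text
time: 6.75
tool_pos: [516.8, 117.6, 135.5]
tcp_rot: [-90.2, 0.4, -19.4]
ft_force: [0.1, 0.6, 0.7]
finger_gap: 85.6
now 6.75 [516.8 117.6 135.5] [-90.2   0.4 -19.4] gap 85.6 F [0.1 0.6 0.7]
shift [ 3.  88.5  3.6] rot [ 0.003 -0.002 -0.006] j6~ -58.0 rows>= 2
C (525, 130)
side bed 11.7 zmax 536.0 6573
   flange 6573 [517.8 129.7] [ 84.2 115.9] 2.9 mean [514.9 152.1 363.5]
   fltop 6573 [517.8 129.7] [ 84.2 115.9] 2.9 mean [514.9 152.1 363.5]
   all 7154 [522.7 130.2] [115.9  94.2] 84.7 mean [515.7 150.6 335.9]
   cheekband mean [530.  127.2  32.7] 190
C (450, 20)
side bed 12.1 zmax 559.1 1379
   flange 1379 [445.8  54. ] [92.1 43.8] 24.8 mean [446.7  59.8 475.9]
   fltop 1379 [445.8  54. ] [92.1 43.8] 24.8 mean [446.7  59.8 475.9]
   all 1644 [445.   38.3] [107.3  60.5] 12.2 mean [446.5  55.9 404.1]
   cheekband mean [446.4  35.3  33.4] 158
```

```bash
python3 -m crank '[[0,0,0,0,0,0,0],[0,0,0,0,0,0,0]]' && python3 go.py 520.2 119.9 47 -19.3
```

```text
time: 7.05
tool_pos: [520.6, 120.5, 140.2]
tcp_rot: [-90.0, -0.1, -19.2]
ft_force: [-0.9, 0.2, 0.4]
finger_gap: 85.4
now 7.05 [520.6 120.5 140.2] [-90.   -0.1 -19.2] gap 85.4 F [-0.9  0.2  0.4]
shift [-0.3 93.2 -0.8] rot [-0.001  0.002  0.001] j6~ -58.0 rows>= 2
```

```bash
python3 -m crank '[[0,50,-1,0,0,0,0],[0,85,-1,0,0,0,0],[0,93,-1,0,0,0,0.5],[0,93,-1,0,0,0,1],[0,93,-1,0,0,0,1],[0,93,-1,0,0,0,1],[0,93,-1,0,0,0,1],[0,93,-1,0,0,0,1],[0,73,-1,0,0,0,1],[0,20,-1,0,0,0,1],[0,-25,-1,0,0,0,1],[0,-25,-1,0,0,0,1]]' 40 && python3 -m crank '[[0,0,0,0,0,0,1],[0,0,0,0,0,0,1]]' && python3 go.py 586 367 150 -1
```

```text
time: 8.55
tool_pos: [522.6, 118.9, 169.7]
tcp_rot: [-89.8, -0.5, -19.3]
ft_force: [0.0, -0.2, -1.7]
finger_gap: 7.8
time: 8.8
tool_pos: [518.3, 118.3, 162.4]
tcp_rot: [-90.1, 0.2, -19.3]
ft_force: [0.1, 0.2, -0.8]
finger_gap: 7.3
now 8.8 [518.3 118.3 162.4] [-90.1   0.2 -19.3] gap 7.3 F [ 0.1  0.2 -0.8]
shift [-18.2  12.  257.1] rot [ 0.001 -0.319 -0.003] j6~ -57.0 rows>= 5
```

```bash
python3 -m crank '[[-4,0,60,0,-0.1,0,1],[-8,0,120,0,-0.2,0,1],[-12,0,180,0,-0.3,0,1],[-18,5,235,0,-0.319,0,1],[-19,15,256,0,-0.319,0,1],[-19,15,256,0,-0.319,0,1],[-19,15,256,0,-0.319,0,1]]' && python3 go.py 586 367 51 -1
```

```text
time: 9.68
tool_pos: [585.5, 365.4, 147.9]
tcp_rot: [-90.1, 0.1, -1.0]
ft_force: [0.0, -0.8, -0.4]
finger_gap: 7.3
now 9.675 [585.5 365.4 147.9] [-90.1   0.1  -1. ] gap 7.3 F [ 0.  -0.8 -0.4]
shift [ 0.6 96.9  1.7] rot [ 0.001 -0.001 -0.002] j6~ -57.0 rows>= 2
```

```bash
python3 -m crank '[[0,55,2,0,0,0,1],[0,97,2,0,0,0,1],[0,98,2,0,0,0,1],[0,98,2,0,0,0,1],[0,98,2,0,0,0,0.65],[0,98,2,0,0,0,0.65],[0,98,2,0,0,0,0.65],[0,50,2,0,0,0,0.65],[0,0,2,0,0,0,0.65],[0,-40,2,0,0,0,0.3],[0,-40,2,0,0,0,0],[0,-40,2,0,0,0,0]]' && python3 -m crank '[[0,0,0,0,0,0,0]]'
python3 go.py 440.5 33.2 140 -152
python3 - <<'E'
from br import *
from bench import *
T={}
for n in("side","top"):
    p,d=snapshot(n); cv2.imwrite(f"pics/{n}4.png",p[:,:,::-1]); T[n]=pts(n,d)
brackets({"side":T["side"]},[(450,20)])
E
```

```text
time: 11.18
tool_pos: [586.0, 368.3, 189.0]
tcp_rot: [-90.0, 0.0, -1.0]
ft_force: [0.3, 0.0, -0.8]
finger_gap: 81.7
time: 11.3
tool_pos: [585.2, 367.9, 187.1]
tcp_rot: [-90.1, 0.2, -1.0]
ft_force: [-0.1, -0.1, -1.1]
finger_gap: 85.4
now 11.3 [585.2 367.9 187.1] [-90.1   0.2  -1. ] gap 85.4 F [-0.1 -0.1 -1.1]
shift [-138.6   48.1 -337.1] rot [4.000e-03 2.635e+00 1.000e-03] j6~ 66.0 rows>= 15
C (450, 20)
side bed 12.1 zmax 58.2 139
   flange 139 [440.2  33.1] [63.8 11.6] 27.2 mean [440.5  35.5  53.6]
   fltop 139 [440.2  33.1] [63.8 11.6] 27.2 mean [440.5  35.5  53.6]
   all 406 [444.   30.6] [96.6 41. ] 4.4 mean [443.3  35.6  38.5]
   cheekband mean [446.7  35.4  33.3] 162
```

View pics/side4.png

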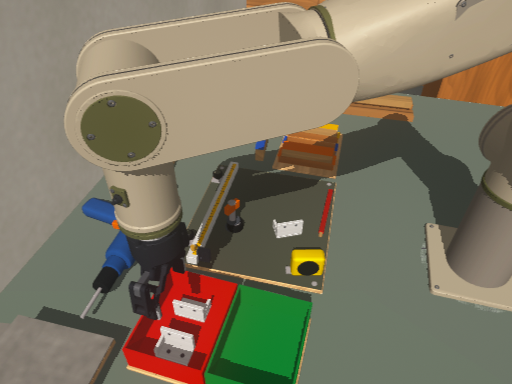

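The side view shows both left-hand brackets standing in the red bin at (192,308) and (176,345), and B still on the bed at (288,228). B is next, for the green bin.

```bash
python3 -m crank '[[-24,0,-57,0,-0.09,0,0],[-48,0,-114,0,-0.18,0,0],[-72,0,-171,0,-0.27,0,0],[-96,10,-228,0,-0.36,0,0],[-118,25,-285,0,-0.45,0,0],[-138,48,-330,0,-0.506,0,0],[-139,48,-337,0,-0.506,0,0],[-139,48,-337,0,-0.506,0,0],[-139,48,-337,0,-0.506,0,0]]' && python3 go.py 440.5 33.2 47 28
```

```text
time: 12.52
tool_pos: [442.3, 34.7, 142.2]
tcp_rot: [-90.0, -0.1, 28.0]
ft_force: [0.0, 0.1, -1.3]
finger_gap: 85.1
now 12.525 [442.3  34.7 142.2] [-90.   -0.1  28. ] gap 85.1 F [ 0.   0.1 -1.3]
shift [-2.4 95.1 -0.5] rot [0.    0.    0.002] j6~ -114.0 rows>= 2
```

```bash
python3 -m crank '[[-2,50,0,0,0,0,0],[-2,85,0,0,0,0,0],[-2,95,0,0,0,0,0.5],[-2,95,0,0,0,0,1],[-2,95,0,0,0,0,1],[-2,95,0,0,0,0,1],[-2,95,0,0,0,0,1],[-2,95,0,0,0,0,1],[-2,75,0,0,0,0,1],[-2,25,0,0,0,0,1],[-2,-15,0,0,0,0,1],[-2,-15,0,0,0,0,1]]' 40 && python3 -m crank '[[0,0,0,0,0,0,1],[0,0,0,0,0,0,1]]' && python3 go.py 431 350 150 0
```

```text
time: 14.02
tool_pos: [442.1, 32.8, 160.5]
tcp_rot: [-90.2, -0.4, 28.0]
ft_force: [0.2, 1.0, -0.8]
finger_gap: 7.2
time: 14.28
tool_pos: [438.3, 33.0, 154.6]
tcp_rot: [-89.9, 0.1, 28.0]
ft_force: [-0.4, -0.0, -2.1]
finger_gap: 7.1
now 14.275 [438.3  33.  154.6] [-89.9   0.1  28. ] gap 7.1 F [-0.4 -0.  -2.1]
shift [142.3   4.6 283.4] rot [-0.001  0.488 -0.003] j6~ -51.0 rows>= 6
```

```bash
python3 -m crank '[[26,0,52,0,0.08,0,1],[52,0,104,0,0.16,0,1],[78,0,156,0,0.24,0,1],[104,0,208,0,0.32,0,1],[130,0,258,0,0.4,0,1],[140,5,283,0,0.488,0,1],[140,5,283,0,0.488,0,1],[140,5,283,0,0.488,0,1],[140,5,283,0,0.488,0,1]]' && python3 go.py 431 350 51 0
```

```text
time: 15.4
tool_pos: [430.5, 347.4, 151.0]
tcp_rot: [-90.0, 0.0, -0.0]
ft_force: [0.6, -0.5, -0.7]
finger_gap: 7.2
now 15.4 [430.5 347.4 151. ] [-90.   0.  -0.] gap 7.2 F [ 0.6 -0.5 -0.7]
shift [  0.6 100.    2.6] rot [ 0.001 -0.    -0.   ] j6~ -51.0 rows>= 2
```

```bash
python3 -m crank '[[0,55,2,0,0,0,1],[0,99,2,0,0,0,1],[0,100,2,0,0,0,1],[0,100,2,0,0,0,1],[0,100,2,0,0,0,0.65],[0,100,2,0,0,0,0.65],[0,100,2,0,0,0,0.65],[0,50,2,0,0,0,0.65],[0,0,2,0,0,0,0.65],[0,-60,2,0,0,0,0.3],[0,-100,2,0,0,0,0],[0,-100,2,0,0,0,0]]' && python3 -m crank '[[0,0,0,0,0,0,0]]'
python3 go.py 599.3 -334 150 -83.5
python3 - <<'E'
from br import *
from bench import *
for n in("side","top"):
    p,d=snapshot(n); cv2.imwrite(f"pics/{n}5.png",p[:,:,::-1]); np.save(n+"5.npy",d);np.save(n+"5rgb.npy",p)
E
```

```text
time: 16.9
tool_pos: [432.3, 351.9, 256.6]
tcp_rot: [-89.7, -0.4, 0.0]
ft_force: [0.1, -0.5, -0.4]
finger_gap: 82.2
time: 17.02
tool_pos: [430.1, 350.4, 250.7]
tcp_rot: [-90.0, 0.0, 0.0]
ft_force: [-0.8, 0.4, -0.3]
finger_gap: 85.5
now 17.025 [430.1 350.4 250.7] [-90.   0.   0.] gap 85.5 F [-0.8  0.4 -0.3]
shift [ 169.1  100.8 -684.5] rot [ 1.000e-03  1.458e+00 -0.000e+00] j6~ -36.0 rows>= 12
```

View pics/top5.png

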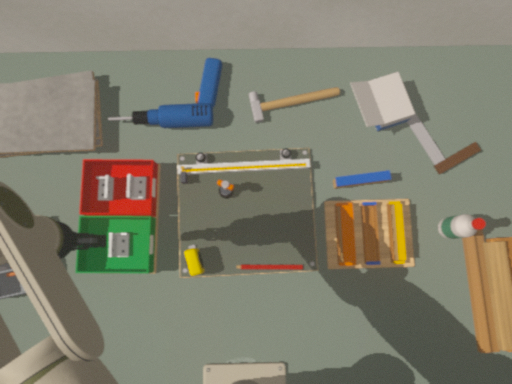

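View pics/side5.png

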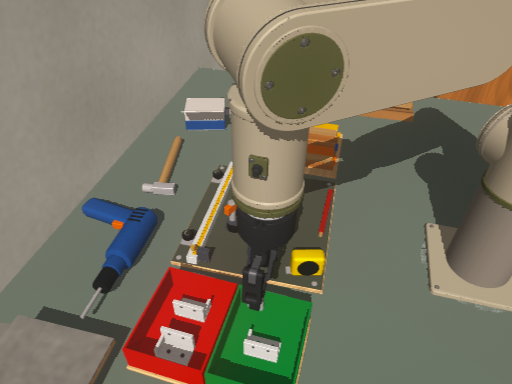

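Top view: the red bin holds two brackets (105,187) and (136,187), the green bin one (120,244), and the bed is clear apart from the pencil and tape measure. The blue block is unmoved at (362,179). I'll fetch it now.

```bash
python3 -m crank '[[15,0,-60,0,0.12,0,0],[30,0,-120,0,0.24,0,0],[45,0,-180,0,0.36,0,0],[60,0,-240,0,0.49,0,0],[75,0,-300,0,0.61,0,0],[90,0,-360,0,0.73,0,0],[105,0,-420,0,0.85,0,0],[120,0,-480,0,0.97,0,0],[135,0,-540,0,1.09,0,0],[150,10,-600,0,1.21,0,0],[165,40,-655,0,1.34,0,0],[169,100,-684,0,1.458,0,0]]' && python3 -m crank '[[0,0,0,0,0,0,0],[0,0,0,0,0,0,0],[0,0,0,0,0,0,0]]' && python3 go.py 599.3 -334 45.5 -83.5
```

```text
time: 18.62
tool_pos: [600.0, -334.4, 156.4]
tcp_rot: [-89.8, -0.1, -83.9]
ft_force: [0.3, 0.8, -0.1]
finger_gap: 85.6
time: 19.0
tool_pos: [600.5, -330.3, 159.4]
tcp_rot: [-89.8, -0.1, -83.4]
ft_force: [0.7, -0.7, 0.2]
finger_gap: 85.8
now 19.0 [ 600.5 -330.3  159.4] [-89.8  -0.1 -83.4] gap 85.8 F [ 0.7 -0.7  0.2]
shift [  3.3 113.9  -2. ] rot [-0.003  0.002  0.002] j6~ -36.0 rows>= 2
```

```bash
python3 -m crank '[[3,50,-1.5,0,0,0,0],[3,95,-1.5,0,0,0,0],[3,110,-1.5,0,0,0,0],[3,110,-1.5,0,0,0,0],[3,110,-1.5,0,0,0,0]]' && python3 go.py 599.3 -334 45.5 -83.5
python3 - <<'E'
from h import *
T={n:pts(n,np.load(n+"5.npy")) for n in("top",)}
# fence: top-band edges by colour: front edge along rows of the top picture
P=T["top"]; Q=P.reshape(-1,3);x,y,z=Q.T
for nm,lo,hi in(("fence",30,38),):
    F=Q[(x>600)&(x<680)&(y>-190)&(y<150)&(z>lo)&(z<hi)]
    c=np.array([1,0.0320]);c/=np.linalg.norm(c); s=F[:,:2]@c; print(np.percentile(s,[1,3,10,50,90,97,99]).round(1), F[:,1].min(),F[:,1].max())
    wing=np.array([581.8,43])@c; print("bolt",wing)
W=Q[(abs(x-581)<30)&(abs(y-43)<30)&(z>70)]
r=cv2.minAreaRect(W[:,:2].astype(np.float32));print(r)
C=Q[(abs(x-581)<30)&(abs(y-43)<30)&(z>94.0)];print(C.mean(0),len(C))
E
```

```text
time: 19.62
tool_pos: [599.9, -334.8, 49.9]
tcp_rot: [-89.8, -0.2, -83.5]
ft_force: [0.9, -0.9, -0.3]
finger_gap: 85.3
now 19.625 [ 599.9 -334.8   49.9] [-89.8  -0.2 -83.5] gap 85.3 F [ 0.9 -0.9 -0.3]
shift [-0.8  4.4 -0.5] rot [-0.004  0.     0.003] j6~ -36.0 rows>= 1
[629.7 630.1 631.9 642.1 652.3 661.6 670.3] -189.88992458493547 149.32770341896287
bolt 582.8776430066277
((581.0401000976562, 42.70847702026367), (43.319915771484375, 17.722461700439453), 71.68424224853516)
[582.16278608  44.24531114  96.64561591] 51
```

```bash
python3 -m crank '[[-0.5,4.5,-0.5,0,0,0,0],[-0.5,4.5,-0.5,0,0,0,0.3],[-0.5,4.5,-0.5,0,0,0,0.6],[-0.5,4.5,-0.5,0,0,0,1],[-0.5,4.5,-0.5,0,0,0,1],[-0.5,4.5,-0.5,0,0,0,1],[-0.5,4.5,-0.5,0,0,0,1],[-0.5,4.5,-0.5,0,0,0,1]]' 50 && python3 -m crank '[[0,0,0,0,0,0,1],[0,0,0,0,0,0,1]]' && python3 go.py 633 -144 150 -88.2
```

```text
time: 20.62
tool_pos: [597.6, -333.6, 42.3]
tcp_rot: [-90.0, -0.0, -83.5]
ft_force: [0.7, 0.3, 2.0]
finger_gap: 24.4
time: 20.88
tool_pos: [597.6, -333.6, 42.3]
tcp_rot: [-90.0, -0.0, -83.5]
ft_force: [0.7, -0.5, 2.6]
finger_gap: 24.1
now 20.875 [ 597.6 -333.6   42.3] [-90.   -0.  -83.5] gap 24.1 F [ 0.7 -0.5  2.6]
shift [-184.4 -107.7   56.6] rot [-0.     0.082  0.   ] j6~ -15.0 rows>= 4
```

```bash
python3 -m crank '[[0,0,0,0,0,0,0.5],[0,0,0,0,0,0,0.5],[0,-4.5,0,0,0,0,0.5],[0,-4.5,0,0,0,0,0.5],[0,-4.5,0,0,0,0,0.5],[0,-4.5,0,0,0,0,1],[0,-4.5,0,0,0,0,1],[0,-4.5,0,0,0,0,1],[0,-4.5,0,0,0,0,1],[0,-4.5,0,0,0,0,1]]' 50 && python3 -m crank '[[0,0,0,0,0,0,1]]'
python3 - <<'E'
from h import *
from bench import *
p,d=snapshot("side");cv2.imwrite("pics/side6.png",p[:,:,::-1]); p,d=snapshot("top");cv2.imwrite("pics/top6.png",p[:,:,::-1])
E
```

```text
time: 22.12
tool_pos: [597.5, -333.5, 46.7]
tcp_rot: [-90.0, -0.0, -83.5]
ft_force: [0.8, 0.2, 2.2]
finger_gap: 24.4
time: 22.25
tool_pos: [597.5, -333.5, 46.7]
tcp_rot: [-90.0, -0.0, -83.5]
ft_force: [0.8, 0.5, 1.7]
finger_gap: 24.3
```

View pics/side6.png

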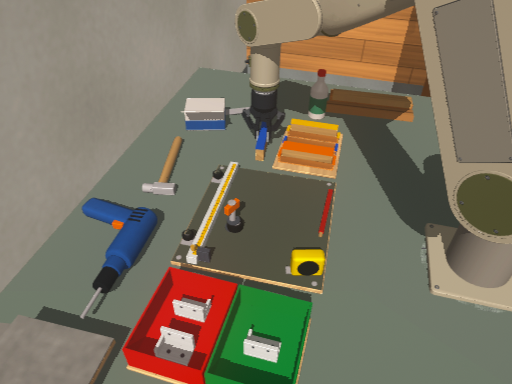

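View pics/top6.png

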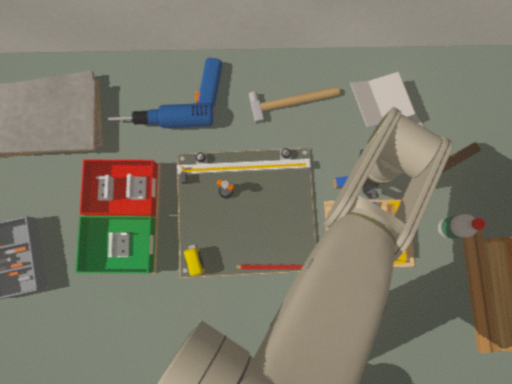

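```bash
python3 go.py 617.5 -110 110 -88.17; python3 -m crank '[[0,-20,0,0,0,0,1],[0,-50,0,0,0,0,1],[0,-63,0,0,0,0,1],[0,-63,0,0,0,0,1],[0,-63,0,0,0,0,1]]' && python3 go.py 617.5 -110 110 -88.17
```

```text
now 22.35 [ 597.5 -333.5   46.6] [-90.   -0.  -83.5] gap 23.7 F [ 1.2 -0.4  1. ]
shift [-219.8  -63.4   45.1] rot [-0.     0.081  0.   ] j6~ -12.0 rows>= 4
time: 22.98
tool_pos: [596.7, -333.0, 108.3]
tcp_rot: [-90.1, 0.1, -83.5]
ft_force: [0.3, 0.3, -2.5]
finger_gap: 23.9
now 22.975 [ 596.7 -333.   108.3] [-90.1   0.1 -83.5] gap 23.9 F [ 0.3  0.3 -2.5]
shift [-219.2   -1.5   45.8] rot [ 0.002  0.081 -0.001] j6~ -12.0 rows>= 4
```

```bash
python3 -m crank '[[-40,0,8,0,0.015,0,1],[-80,0,16,0,0.03,0,1],[-120,0,25,0,0.045,0,1],[-160,0,33,0,0.06,0,1],[-200,0,41,0,0.081,0,1],[-219.5,0,45,0,0.081,0,1],[-219.5,0,45,0,0.081,0,1],[-219.5,0,45,0,0.081,0,1],[-219.5,0,45,0,0.081,0,1],[-219.5,0,45,0,0.081,0,1]]' && python3 go.py 617.5 -110 61 -88.17
```

```text
time: 24.22
tool_pos: [617.3, -111.3, 109.5]
tcp_rot: [-90.0, -0.0, -88.2]
ft_force: [0.6, -0.4, -1.9]
finger_gap: 23.9
now 24.225 [ 617.3 -111.3  109.5] [-90.   -0.  -88.2] gap 23.9 F [ 0.6 -0.4 -1.9]
shift [-1.3 48.5  0.2] rot [-0.    -0.001  0.   ] j6~ -12.0 rows>= 1
```

```bash
python3 - <<'E'
from h import *
from bench import *
for n in("side","top"):
    p,d=snapshot(n);c=p[120:230,170:330] if n=="side" else p[140:240,170:340]
    cv2.imwrite(f"pics/{n}7.png",cv2.resize(c[:,:,::-1],None,fx=4,fy=4,interpolation=cv2.INTER_CUBIC))
    Q=pts(n,d); h=cv2.cvtColor(p,cv2.COLOR_RGB2HSV); m=cv2.inRange(h,np.array((105,130,50)),np.array((125,255,255)))>0
    m&=(abs(Q[...,0]-617)<40)&(abs(Q[...,1]+110)<95); S=Q[m]; 
    if len(S)>10: print(n,len(S),cv2.minAreaRect(S[:,:2].astype(np.float32)),np.median(S[:,2]))
E
```

```text
side 269 ((629.1565551757812, -109.01887512207031), (51.1044921875, 149.34120178222656), 3.0839781761169434) 112.3682958318075
top 130 ((603.6084594726562, -107.39630126953125), (122.83706665039062, 36.431461334228516), 82.19938659667969) 113.42057713247478
```

```bash
python3 -m crank '[[0,20,0,0,0,0,1],[0,38,0,0,0,0,1],[0,46,0,0,0,0,1],[0,48,0,0,0,0,1],[0,49,0,0,0,0,1],[0,49.5,0,0,0,0,1],[0,50,0,0,0,0,1],[0,50,0,0,0,0,1]]' && python3 go.py 617.5 -110 58.5 -88.17
```

```text
time: 25.32
tool_pos: [617.5, -110.3, 59.9]
tcp_rot: [-90.0, -0.0, -88.2]
ft_force: [0.6, 0.1, -2.0]
finger_gap: 23.9
now 25.325 [ 617.5 -110.3   59.9] [-90.   -0.  -88.2] gap 23.9 F [ 0.6  0.1 -2. ]
shift [-0.3  1.4 -0. ] rot [-0.  0.  0.] j6~ -12.0 rows>= 1
```

```bash
python3 - <<'E'
from h import *
from bench import *
for n in("side","top"):
    p,d=snapshot(n);c=p[120:230,170:330] if n=="side" else p[140:240,170:340]
    cv2.imwrite(f"pics/{n}8.png",cv2.resize(c[:,:,::-1],None,fx=4,fy=4,interpolation=cv2.INTER_CUBIC))
E
```

```text
(no output)
```

View pics/side8.png

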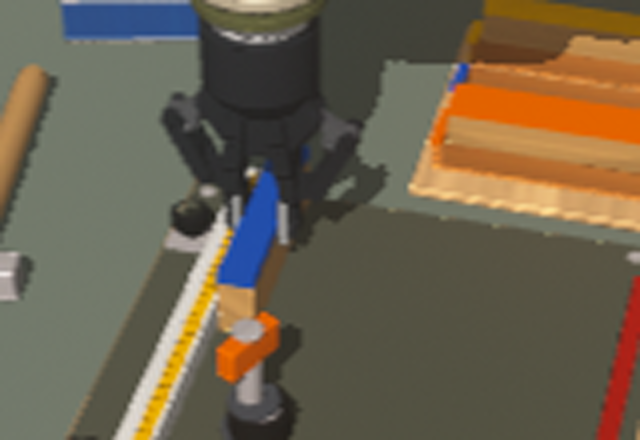

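View pics/top8.png

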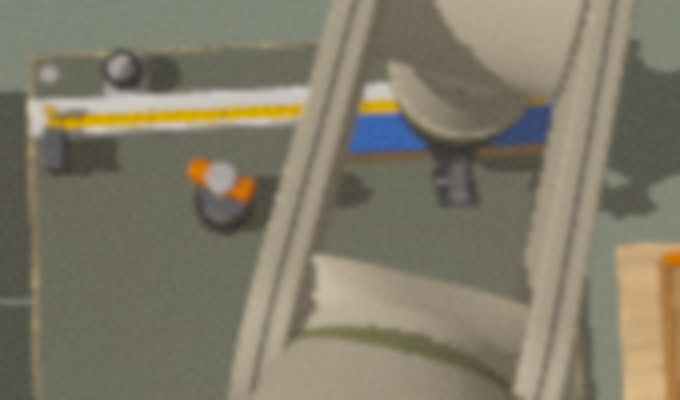

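```bash
python3 -m crank '[[0,0.5,0,0,0,0,1],[0,1,0,0,0,0,1],[0,1,0,0,0,0,1]]' && python3 -m crank '[[0,0.5,0,0,0,0,1],[0,0.5,0,0,0,0,1]]' && python3 -m crank '[[0,0,0.5,0,0,0,1],[0,0,1,0,0,0,1],[0,0,1.5,0,0,0,1],[0,0,2,0,0,0,1],[0,0,2,0,0,0,1]]' && python3 -m crank '[[0,0,0.5,0,0,0,1],[0,0,1,0,0,0,1],[0,0,1,0,0,0,1]]' && python3 -m crank '[[0,0,0.5,0,0,0,1],[0,0,1,0,0,0,1],[0,0,1,0,0,0,1]]'
```

```text
time: 25.8
tool_pos: [617.4, -110.3, 58.7]
tcp_rot: [-90.0, -0.0, -88.2]
ft_force: [-0.5, -0.8, -2.2]
finger_gap: 24.0
time: 26.05
tool_pos: [617.5, -110.3, 58.6]
tcp_rot: [-90.0, -0.0, -88.2]
ft_force: [-3.4, 0.7, 5.2]
finger_gap: 24.0
time: 26.68
tool_pos: [619.4, -110.4, 58.7]
tcp_rot: [-90.0, -0.0, -88.2]
ft_force: [-4.6, 0.4, 6.3]
finger_gap: 24.0
time: 27.05
tool_pos: [620.4, -110.4, 58.6]
tcp_rot: [-90.0, -0.0, -88.2]
ft_force: [-4.3, -0.2, 6.2]
finger_gap: 23.9
time: 27.42
tool_pos: [620.6, -110.4, 58.6]
tcp_rot: [-90.1, -0.0, -88.2]
ft_force: [-8.9, -0.8, 10.3]
finger_gap: 24.2
```

```bash
python3 -m crank '[[0,-0.3,-0.6,0,0,0,1],[-8,-0.3,-0.6,0,0,0,1],[-18,-0.3,-0.6,0,0,0,1],[-28,-0.3,-0.6,0,0,0,1],[-38,-0.3,-0.6,0,0,0,1],[-48,-0.3,-0.6,0,0,0,1],[-50,-0.3,-0.6,0,0,0,1]]' && python3 -m crank '[[-10,0,0,0,0,0,1],[-20,0,0,0,0,0,1],[-30,0,0,0,0,0,1],[-40,0,0,0,0,0,1],[-48,0,0,0,0,0,1],[-48,0,0,0,0,0,1],[-48,0,0,0,0,0,1]]'
python3 - <<'E'
from h import *
from bench import *
for n in("side",):
    p,d=snapshot(n);c=p[140:250,170:330]
    cv2.imwrite(f"pics/{n}9.png",cv2.resize(c[:,:,::-1],None,fx=4,fy=4,interpolation=cv2.INTER_CUBIC))
E
```

```text
time: 28.3
tool_pos: [619.0, -60.8, 58.7]
tcp_rot: [-90.0, -0.1, -88.2]
ft_force: [-4.4, -5.4, 3.6]
finger_gap: 24.1
time: 29.18
tool_pos: [617.4, -12.1, 58.6]
tcp_rot: [-90.0, -0.0, -88.2]
ft_force: [-4.0, 0.4, 5.5]
finger_gap: 24.3
```

View pics/side9.png

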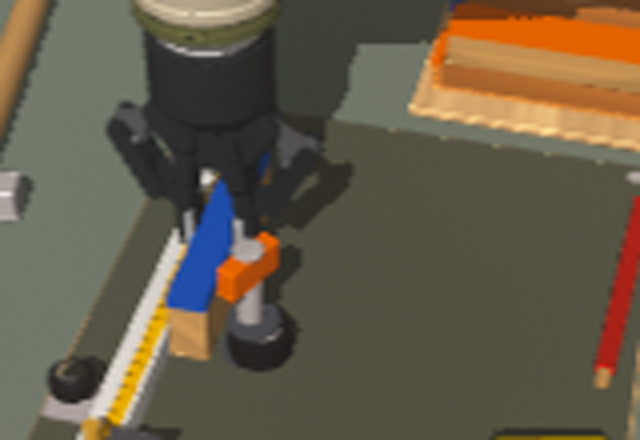

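```bash
python3 -m crank '[[0,0,0,0,0,0,0.8],[0,0,0,0,0,0,0.5],[0,0,0,0,0,0,0.4],[0,0,0,0,0,0,0.4],[0,-15,0,0,0,0,0.4],[0,-45,0,0,0,0,0.4],[0,-90,0,0,0,0,0.4],[0,-90,0,0,0,0,0.4],[0,-90,0,0,0,0,0.4]]' && python3 go.py 581.8 43 140 -111
```

```text
time: 30.35
tool_pos: [617.9, -12.2, 149.1]
tcp_rot: [-89.9, -0.0, -88.2]
ft_force: [-0.5, -0.6, -0.8]
finger_gap: 51.1
now 30.35 [617.9 -12.2 149.1] [-89.9  -0.  -88.2] gap 51.1 F [-0.5 -0.6 -0.8]
shift [-56.4   9.1 -34.3] rot [-0.001  0.399 -0.   ] j6~ 25.0 rows>= 3
```

```bash
python3 -m crank '[[-19,0,-12,0,0.1,0,0.4],[-38,0,-24,0,0.2,0,0.4],[-56,5,-34,0,0.3,0,0.4],[-56.5,9,-34,0,0.4,0,0.4],[-56.5,9,-34,0,0.4,0,0.4],[-56.5,9,-34,0,0.4,0,0.4],[-56.5,9,-34,0,0.4,0,0.4]]' && python3 go.py 581.8 43 88 -111
python3 - <<'E'
from h import *
from bench import *
for n in("side","top"):
    p,d=snapshot(n);c=p[140:250,170:330] if n=="side" else p[140:240,170:340]
    cv2.imwrite(f"pics/{n}10.png",cv2.resize(c[:,:,::-1],None,fx=4,fy=4,interpolation=cv2.INTER_CUBIC))
    h=cv2.cvtColor(p,cv2.COLOR_RGB2HSV);Q=pts(n,d); m=cv2.inRange(h,np.array((3,170,90)),np.array((17,255,255)))>0
    m&=(abs(Q[...,0]-581)<35)&(abs(Q[...,1]-43)<35)&(Q[...,2]>66)&(Q[...,2]<96);S=Q[m]; print(n,len(S)); 
    if len(S)>8: print(cv2.minAreaRect(S[:,:2].astype(np.float32)))
E
```

```text
time: 31.22
tool_pos: [581.9, 42.9, 139.3]
tcp_rot: [-90.0, -0.0, -111.0]
ft_force: [-0.3, -1.1, 0.1]
finger_gap: 51.5
now 31.225 [581.9  42.9 139.3] [ -90.   -0. -111.] gap 51.5 F [-0.3 -1.1  0.1]
shift [-0.  51.3 -0.1] rot [ 0.    -0.001  0.   ] j6~ 25.0 rows>= 1
side 121
((581.0916748046875, 45.32484436035156), (41.663578033447266, 14.565546035766602), 68.12963104248047)
top 4
```

View pics/side10.png

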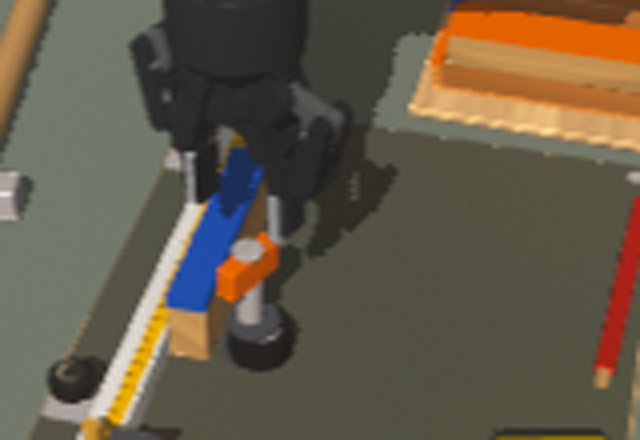

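The side view shows the block standing at the fence, with the wing at about (247,265) in the crop, below the open jaws.

```bash
python3 -m crank '[[0,20,0,0,0,0,0.4],[0,40,0,0,0,0,0.4],[0,50,0,0,0,0,0.4],[0,51,0,0,0,0,0.4],[0,51,0,0,0,0,0.7],[0,51,0,0,0,0,1],[0,51,0,0,0,0,1],[0,51,0,0,0,0,1],[0,51,0,0,0,0,1],[0,51,0,0,0,0,1]]' 30 && python3 -c "
from bench import *
s=sense();print(s['tool_pos'],s['tcp_rot'],s['ft_force'],s['wrist_torque'],s['finger_gap'])"
```

```text
time: 32.58
tool_pos: [581.9, 43.3, 89.3]
tcp_rot: [-90.0, 0.0, -111.1]
ft_force: [-5.4, -0.1, 4.5]
finger_gap: 13.7
[581.89941343  43.33692249  89.34872923] [-8.99895373e+01  1.47619952e-02 -1.11079632e+02] [-5.42747059 -0.07707323  4.49123002] [ 0.1577339   0.80040998 -0.11612968] 13.679123062589655
```

```bash
cat > rd.py <<'E'
from bench import *
s=sense();print("t",round(s['time'],2),"pos",s['tool_pos'].round(1),"yaw",s['tcp_rot'][2].round(2),"F",s['ft_force'].round(1),"T",s['wrist_torque'].round(3),"gap",round(s['finger_gap'],1))
E
python3 -m crank '[[0,0,0,0,0.1,0,1],[0,0,0,0,0.2,0,1],[0,0,0,0,0.3,0,1],[0,0,0,0,0.4,0,1],[0,0,0,0,0.4,0,1]]' >/dev/null && python3 rd.py; python3 -m crank '[[0,0,0,0,0.1,0,1],[0,0,0,0,0.2,0,1],[0,0,0,0,0.3,0,1],[0,0,0,0,0.4,0,1],[0,0,0,0,0.4,0,1]]' > /dev/null && python3 rd.py;  python3 -m crank '[[0,0,0,0,0.1,0,1],[0,0,0,0,0.2,0,1],[0,0,0,0,0.3,0,1],[0,0,0,0,0.3,0,1]]' > /dev/null && python3 rd.py;  python3 -m crank '[[0,0,0,0,0,0,1]]' > /dev/null && python3 rd.py
python3 - <<'E'
from h import *
from bench import *
n="side"
p,d=snapshot(n);c=p[140:250,170:330]
cv2.imwrite(f"pics/{n}11.png",cv2.resize(c[:,:,::-1],None,fx=4,fy=4,interpolation=cv2.INTER_CUBIC))
E
```

```text
t 33.2 pos [582.7  42.8  89.3] yaw -133.98 F [ 0.1 -2.3  3.5] T [-0.41   0.032 -0.095] gap 13.3
t 33.83 pos [583.2  42.   89.4] yaw -156.87 F [ 3.2 -5.8  0.7] T [-0.898 -0.387 -0.031] gap 13.6
t 34.33 pos [583.4  41.3  89.4] yaw -174.08 F [ 3.9 -8.3  0.3] T [-1.348 -0.544 -0.086] gap 13.2
t 34.45 pos [583.4  41.3  89.4] yaw -174.0 F [ 4.8 -8.7  1.3] T [-1.36 -0.58 -0.04] gap 13.4
```

View pics/side11.png

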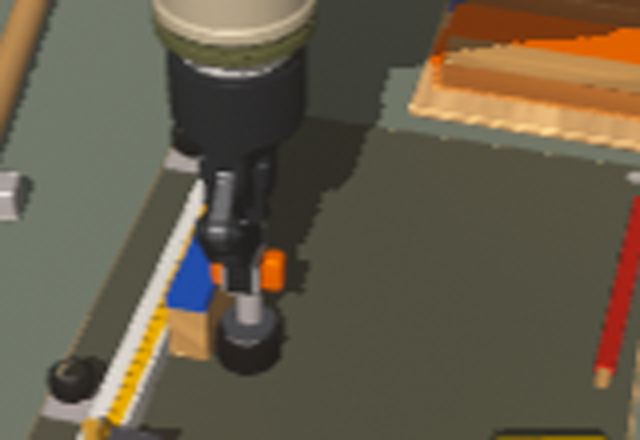

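```bash
python3 -m crank '[[0,0,0,0,0.05,0,1],[0,0,0,0,0.05,0,1]]' >/dev/null && python3 rd.py; python3 -m crank '[[0,0,0,0,0.05,0,1],[0,0,0,0,0.05,0,1]]' >/dev/null && python3 rd.py; python3 -m crank '[[0,0,0,0,0.05,0,1],[0,0,0,0,0.05,0,1]]' >/dev/null && python3 rd.py; python3 -m crank '[[0,0,0,0,0.05,0,1],[0,0,0,0,0.05,0,1]]' >/dev/null && python3 rd.py; python3 -m crank '[[0,0,0,0,0.0,0,1]]' >/dev/null && python3 rd.py
python3 - <<'E'
from h import *
from bench import *
n="side"
p,d=snapshot(n);c=p[140:250,170:330]
cv2.imwrite(f"pics/{n}12.png",cv2.resize(c[:,:,::-1],None,fx=4,fy=4,interpolation=cv2.INTER_CUBIC))
E
```

```text
t 34.75 pos [583.4  41.2  89.4] yaw -176.9 F [  3.7 -10.    0.4] T [-1.424 -0.539 -0.082] gap 13.4
t 35.0 pos [583.4  41.   89.4] yaw -179.77 F [  5.8 -10.6   0.4] T [-1.515 -0.532 -0.062] gap 13.6
t 35.25 pos [583.4  40.9  89.4] yaw 177.37 F [  3.8 -11.2  -0.1] T [-1.577 -0.548 -0.091] gap 13.6
t 35.5 pos [583.4  40.8  89.4] yaw 174.5 F [  4.  -10.1   1.4] T [-1.669 -0.545 -0.006] gap 13.7
t 35.62 pos [583.4  40.8  89.4] yaw 174.54 F [  4.4 -11.7   0.7] T [-1.642 -0.511 -0.114] gap 13.7
```

View pics/side12.png

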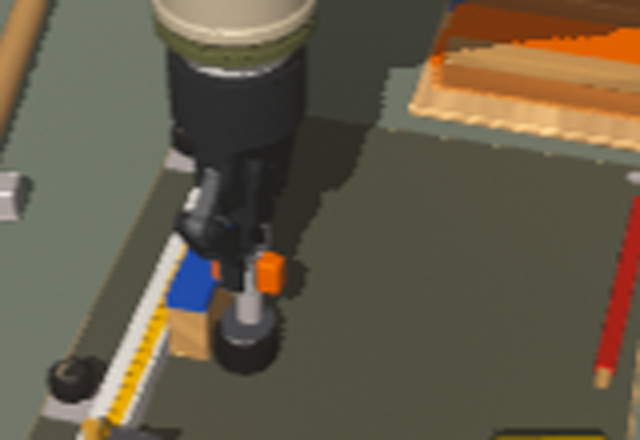

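```bash
python3 -m crank '[[0,0,0,0,0.03,0,1]]' >/dev/null && python3 rd.py; python3 -m crank '[[0,0,0,0,0,0,1]]' >/dev/null && python3 rd.py; python3 -m crank '[[0,0,0,0,0.03,0,1]]' >/dev/null && python3 rd.py; python3 -m crank '[[0,0,0,0,0,0,1]]' >/dev/null && python3 rd.py; python3 -m crank '[[0,0,0,0,0.03,0,1]]' >/dev/null && python3 rd.py; python3 -m crank '[[0,0,0,0,0.0,0,1]]' >/dev/null && python3 rd.py
```

```text
t 35.8 pos [583.4  40.8  89.4] yaw 172.8 F [  5.  -10.9  -0.7] T [-1.741 -0.5    0.136] gap 13.6
t 35.92 pos [583.4  40.8  89.4] yaw 172.8 F [  4.6 -10.9  -0.1] T [-1.762 -0.53  -0.081] gap 13.4
t 36.05 pos [583.4  40.7  89.4] yaw 171.08 F [  4.3 -12.    0.8] T [-1.737 -0.466  0.087] gap 13.6
t 36.17 pos [583.4  40.7  89.3] yaw 171.08 F [  4.4 -11.4   0.4] T [-1.861 -0.502 -0.033] gap 13.5
t 36.3 pos [583.4  40.6  89.4] yaw 169.36 F [  5.2 -12.1   0.7] T [-1.871 -0.472  0.133] gap 13.3
t 36.42 pos [583.4  40.6  89.4] yaw 169.36 F [  3.8 -12.6   0.4] T [-1.822 -0.559 -0.017] gap 13.6
```

```bash
python3 -m crank '[[0,0,0,0,0.0,0,1]]' >/dev/null && python3 rd.py;python3 -m crank '[[0,0,0,0,0.03,0,1],[0,0,0,0,0.03,0,1]]' >/dev/null && python3 rd.py; python3 -m crank '[[0,0,0,0,0,0,1]]' >/dev/null && python3 rd.py; python3 -m crank '[[0,0,0,0,0.03,0,1],[0,0,0,0,0.03,0,1]]' >/dev/null && python3 rd.py; python3 -m crank '[[0,0,0,0,0,0,1]]' >/dev/null && python3 rd.py
```

```text
t 36.55 pos [583.4  40.6  89.4] yaw 169.38 F [  3.7 -12.8   0.5] T [-1.826 -0.538 -0.053] gap 13.6
t 36.8 pos [583.4  40.5  89.4] yaw 167.63 F [  4.4 -12.9   1.1] T [-1.879 -0.527 -0.057] gap 13.5
t 36.92 pos [583.4  40.5  89.4] yaw 167.65 F [  4.2 -12.8  -0.1] T [-1.851 -0.479 -0.034] gap 13.4
t 37.17 pos [583.4  40.5  89.4] yaw 165.92 F [  4.4 -12.6  -0.4] T [-1.881 -0.471 -0.01 ] gap 13.6
t 37.3 pos [583.3  40.5  89.3] yaw 165.93 F [  3.4 -12.4   0.2] T [-1.88  -0.466 -0.054] gap 13.4
```

```bash
for i in 1; do python3 -m crank '[[0,0,0,0,0.03,0,1],[0,0,0,0,0.03,0,1]]' >/dev/null && python3 rd.py; python3 -m crank '[[0,0,0,0,0,0,1]]' >/dev/null && python3 rd.py; python3 -m crank '[[0,0,0,0,0.03,0,1],[0,0,0,0,0.03,0,1]]' >/dev/null && python3 rd.py; python3 -m crank '[[0,0,0,0,0,0,1]]' >/dev/null && python3 rd.py; python3 -m crank '[[0,0,0,0,0.03,0,1],[0,0,0,0,0.03,0,1]]' >/dev/null && python3 rd.py; python3 -m crank '[[0,0,0,0,0,0,1]]' >/dev/null && python3 rd.py; done
python3 - <<'E'
from h import *
from bench import *
n="side"
p,d=snapshot(n);c=p[140:250,170:330]
cv2.imwrite(f"pics/{n}13.png",cv2.resize(c[:,:,::-1],None,fx=4,fy=4,interpolation=cv2.INTER_CUBIC))
E
```

```text
t 37.55 pos [583.3  40.4  89.4] yaw 164.19 F [  4.1 -12.5   1.7] T [-1.985 -0.437 -0.004] gap 13.2
t 37.67 pos [583.3  40.4  89.3] yaw 164.22 F [  3.6 -12.2   1.2] T [-1.965 -0.482 -0.065] gap 13.5
t 37.92 pos [583.3  40.3  89.4] yaw 162.48 F [  2.  -14.    1.2] T [-2.001 -0.33   0.104] gap 13.4
t 38.05 pos [583.3  40.3  89.4] yaw 162.5 F [  3.3 -13.4   0.9] T [-1.98  -0.377  0.073] gap 13.4
t 38.3 pos [583.2  40.3  89.4] yaw 160.77 F [  3.3 -14.1   1.7] T [-2.111 -0.372  0.131] gap 13.5
t 38.42 pos [583.2  40.3  89.4] yaw 160.79 F [  3.  -13.9   0.5] T [-2.043 -0.344  0.173] gap 13.6
```

View pics/side13.png

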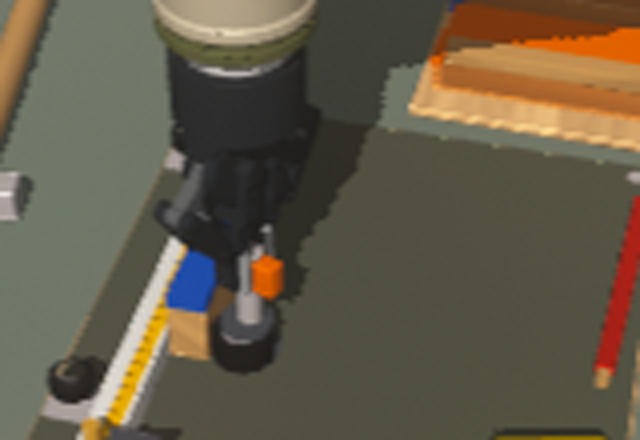

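```bash
python3 -m crank '[[0,0,0,0,-0.04,0,1],[0,0,0,0,-0.08,0,1],[0,0,0,0,-0.08,0,1]]' >/dev/null && python3 rd.py; python3 -m crank '[[0,0,0,0,0,0,1]]' >/dev/null && python3 rd.py; python3 -m crank '[[0,0,1,0,0,0,1],[0,0,2,0,0,0,1],[0,0,2,0,0,0,1]]' >/dev/null && python3 rd.py; python3 -m crank '[[0,0,0,0,0,0,1]]' >/dev/null && python3 rd.py
```

```text
t 38.85 pos [583.4  40.4  89.4] yaw 165.4 F [  4.2 -13.3   0.4] T [-1.934 -0.487  0.096] gap 13.6
t 38.98 pos [583.4  40.4  89.4] yaw 165.38 F [  4.3 -14.1   0.3] T [-1.913 -0.508  0.097] gap 13.5
t 39.35 pos [583.3  40.3  89.4] yaw 165.4 F [ 7.5 -4.6 -2. ] T [-0.694 -0.992  0.038] gap 13.2
t 39.48 pos [583.3  40.3  89.4] yaw 165.4 F [ 7.6 -5.  -2.4] T [-0.684 -1.01   0.078] gap 13.4
```

```bash
python3 -m crank '[[-0.8,0,0.4,0,0,0,1],[-1.5,0,0.8,0,0,0,1],[-1.5,0,0.8,0,0,0,1]]' >/dev/null && python3 rd.py; python3 -m crank '[[0,0,0,0,0,0,1]]' >/dev/null && python3 rd.py;  python3 -m crank '[[0,0,0,0,0,0,1]]' >/dev/null && python3 rd.py
```

```text
t 39.85 pos [583.4  40.2  89.4] yaw 165.34 F [ 2.6 -0.6  5.5] T [-0.078 -0.204  0.073] gap 13.5
t 39.98 pos [583.4  40.2  89.3] yaw 165.34 F [ 1.4 -0.6  5.4] T [-0.131 -0.194  0.08 ] gap 13.7
t 40.1 pos [583.4  40.2  89.3] yaw 165.34 F [ 1.5 -0.3  4.7] T [-0.099 -0.215  0.121] gap 13.4
```

```bash
python3 -m crank '[[0,0,0,0,-0.03,0,1],[0,0,0,0,-0.03,0,1]]' >/dev/null && python3 rd.py; python3 -m crank '[[0,0,0,0,0,0,1]]' >/dev/null && python3 rd.py;  python3 -m crank '[[0,0,0,0,-0.03,0,1],[0,0,0,0,-0.03,0,1]]' >/dev/null && python3 rd.py; python3 -m crank '[[0,0,0,0,0,0,1]]' >/dev/null && python3 rd.py;python3 -m crank '[[0,0,0,0,-0.03,0,1],[0,0,0,0,-0.03,0,1]]' >/dev/null && python3 rd.py; python3 -m crank '[[0,0,0,0,0,0,1]]' >/dev/null && python3 rd.py
```

```text
t 40.35 pos [583.4  40.3  89.3] yaw 167.08 F [ 2.4 -0.4  5.1] T [-0.078 -0.185  0.095] gap 13.8
t 40.48 pos [583.4  40.3  89.3] yaw 167.06 F [ 1.6 -0.1  4.3] T [-0.106 -0.259  0.08 ] gap 13.6
t 40.73 pos [583.4  40.3  89.3] yaw 168.8 F [0.9 0.4 5.1] T [ 0.03  -0.239  0.088] gap 13.4
t 40.85 pos [583.4  40.3  89.4] yaw 168.78 F [ 2.7 -0.6  5.2] T [ 0.005 -0.228  0.091] gap 13.5
t 41.1 pos [583.5  40.4  89.4] yaw 170.51 F [2.5 0.8 4.6] T [ 0.042 -0.212  0.071] gap 13.5
t 41.23 pos [583.4  40.4  89.3] yaw 170.49 F [2.2 0.6 4.8] T [ 0.077 -0.291  0.102] gap 13.4
```

```bash
python3 -m crank '[[0,0,0,0,0.03,0,1],[0,0,0,0,0.03,0,1]]' >/dev/null && python3 rd.py; python3 -m crank '[[0,0,0,0,0,0,1]]' >/dev/null && python3 rd.py;  python3 -m crank '[[0,0,0,0,0.03,0,1],[0,0,0,0,0.03,0,1]]' >/dev/null && python3 rd.py; python3 -m crank '[[0,0,0,0,0,0,1]]' >/dev/null && python3 rd.py
```

```text
t 41.48 pos [583.4  40.3  89.3] yaw 168.74 F [2.1 0.6 6. ] T [ 0.004 -0.304 -0.078] gap 13.5
t 41.6 pos [583.4  40.3  89.3] yaw 168.76 F [2.5 1.2 5.2] T [ 0.005 -0.206 -0.074] gap 13.1
t 41.85 pos [583.4  40.3  89.3] yaw 167.02 F [1.8 1.1 4.9] T [-0.093 -0.255 -0.088] gap 13.0
t 41.98 pos [583.4  40.3  89.4] yaw 167.04 F [ 1.3 -0.   4.8] T [-0.068 -0.191 -0.06 ] gap 13.7
```

```bash
python3 -m crank '[[0,0,0,0,0.03,0,1],[0,0,0,0,0.03,0,1]]' >/dev/null && python3 rd.py; python3 -m crank '[[0,0,0,0,0,0,1]]' >/dev/null && python3 rd.py;  python3 -m crank '[[0,0,0,0,0.02,0,1],[0,0,0,0,0.02,0,1]]' >/dev/null && python3 rd.py; python3 -m crank '[[0,0,0,0,0,0,1]]' >/dev/null && python3 rd.py; python3 -m crank '[[0,0,0,0,0.02,0,1],[0,0,0,0,0.02,0,1]]' >/dev/null && python3 rd.py; python3 -m crank '[[0,0,0,0,0,0,1]]' >/dev/null && python3 rd.py; python3 -m crank '[[0,0,0,0,0.02,0,1],[0,0,0,0,0.02,0,1]]' >/dev/null && python3 rd.py; python3 -m crank '[[0,0,0,0,0,0,1]]' >/dev/null && python3 rd.py; python3 -m crank '[[0,0,0,0,0.02,0,1],[0,0,0,0,0.02,0,1]]' >/dev/null && python3 rd.py; python3 -m crank '[[0,0,0,0,0,0,1]]' >/dev/null && python3 rd.py
```

```text
t 42.23 pos [583.4  40.2  89.3] yaw 165.3 F [ 1.1 -0.5  5. ] T [-0.106 -0.22  -0.057] gap 13.4
t 42.35 pos [583.4  40.2  89.3] yaw 165.32 F [ 1.2 -0.5  6.1] T [-0.09  -0.219 -0.059] gap 13.3
t 42.6 pos [583.4  40.1  89.3] yaw 164.16 F [ 1.7 -1.   5.5] T [-0.149 -0.213 -0.057] gap 13.4
t 42.73 pos [583.4  40.1  89.3] yaw 164.18 F [ 1.8 -1.4  5.8] T [-0.169 -0.215  0.002] gap 13.5
t 42.98 pos [583.3  40.1  89.3] yaw 163.02 F [ 0.8 -0.2  5.7] T [-0.156 -0.16   0.051] gap 13.7
t 43.1 pos [583.3  40.1  89.3] yaw 163.03 F [ 1.1 -0.9  6.6] T [-0.209 -0.175  0.051] gap 13.2
t 43.35 pos [583.3  40.1  89.3] yaw 161.88 F [ 1.  -0.4  5.2] T [-0.248 -0.114  0.052] gap 13.3
t 43.48 pos [583.3  40.   89.3] yaw 161.89 F [ 0.8 -1.6  4.8] T [-0.204 -0.136  0.099] gap 13.3
t 43.73 pos [583.2  40.   89.3] yaw 160.74 F [ 0.5 -1.4  5.7] T [-0.22  -0.053  0.174] gap 13.1
t 43.85 pos [583.3  40.   89.3] yaw 160.75 F [ 0.4 -1.4  5.3] T [-0.245 -0.071  0.101] gap 13.4
```

```bash
python3 -m crank '[[0,0,0,0,-0.03,0,1],[0,0,0,0,-0.06,0,1],[0,0,0,0,-0.1,0,1],[0,0,0,0,-0.1,0,1]]' >/dev/null && python3 rd.py; python3 -m crank '[[0,0,0,0,0,0,0.9],[0,0,0,0,0,0,0.8],[0,0,0,0,0,0,0.6],[0,0,0,0,0,0,0.5],[0,0,0,0,0,0,0.5]]' && python3 rd.py; python3 -m crank '[[0,-15,0,0,0,0,0.5],[0,-50,0,0,0,0,0.5],[0,-60,0,0,0,0,0.5],[0,-60,0,0,0,0,0.5]]'; python3 - <<'E'
from h import *
from bench import *
n="side"
p,d=snapshot(n);c=p[140:250,170:330]
cv2.imwrite(f"pics/{n}14.png",cv2.resize(c[:,:,::-1],None,fx=4,fy=4,interpolation=cv2.INTER_CUBIC))
h=cv2.cvtColor(p,cv2.COLOR_RGB2HSV);Q=pts(n,d); m=cv2.inRange(h,np.array((3,170,90)),np.array((17,255,255)))>0
m&=(abs(Q[...,0]-581)<35)&(abs(Q[...,1]-43)<35)&(Q[...,2]>66)&(Q[...,2]<96);S=Q[m]; print(n,len(S)); 
print(cv2.minAreaRect(S[:,:2].astype(np.float32)))
E
```

```text
t 44.35 pos [583.4  40.2  89.3] yaw 166.51 F [ 1.3 -0.1  5.4] T [-0.03  -0.218  0.131] gap 13.5
time: 44.98
tool_pos: [582.3, 40.1, 88.1]
tcp_rot: [-90.0, -0.0, 166.4]
ft_force: [-1.3, -0.8, -0.1]
finger_gap: 42.9
t 44.98 pos [582.3  40.1  88.1] yaw 166.41 F [-1.3 -0.8 -0.1] T [-0.027 -0.003  0.011] gap 42.9
time: 45.48
tool_pos: [583.5, 40.1, 149.8]
tcp_rot: [-90.0, 0.2, 166.4]
ft_force: [0.6, 0.6, 0.1]
finger_gap: 42.9
side 131
((579.9608154296875, 46.04948806762695), (16.8294620513916, 40.90057373046875), 83.78695678710938)
```

View pics/side14.png

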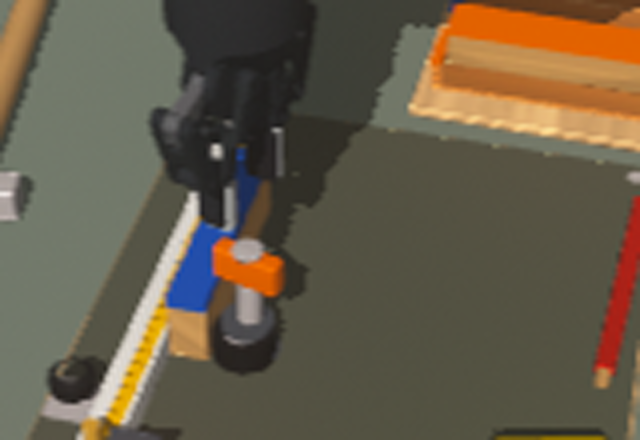

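```bash
python3 go.py 617 -62 149 -88.17
```

```text
now 45.525 [582.6  40.1 148.4] [-90.    0.  166.4] gap 42.8 F [ 0.1  0.  -0.2]
shift [-57.4  -0.6  91.1] rot [-0.   -1.84 -0.  ] j6~ -8.0 rows>= 10
```

```bash
python3 -m crank '[[-6,0,9,0,-0.18,0,0.45],[-12,0,18,0,-0.36,0,0.45],[-18,0,28,0,-0.55,0,0.45],[-24,0,37,0,-0.73,0,0.45],[-30,0,46,0,-0.92,0,0.45],[-36,0,55,0,-1.1,0,0.45],[-42,0,64,0,-1.29,0,0.45],[-48,0,73,0,-1.47,0,0.45],[-54,0,82,0,-1.66,0,0.45],[-57.5,0,91,0,-1.84,0,0.45],[-57.5,0,91,0,-1.84,0,0.45]]'
python3 - <<'E'
from h import *
from bench import *
for n in("side","top"):
    p,d=snapshot(n);c=p[170:250,200:280] if n=="side" else p[160:220,190:270]
    cv2.imwrite(f"pics/{n}15.png",cv2.resize(c[:,:,::-1],None,fx=7,fy=7,interpolation=cv2.INTER_CUBIC))
    h=cv2.cvtColor(p,cv2.COLOR_RGB2HSV);Q=pts(n,d); m=cv2.inRange(h,np.array((3,170,90)),np.array((17,255,255)))>0
    m&=(abs(Q[...,0]-581)<35)&(abs(Q[...,1]-43)<35)&(Q[...,2]>66)&(Q[...,2]<96);S=Q[m]; print(n,len(S))
    if len(S)>8: print(cv2.minAreaRect(S[:,:2].astype(np.float32)))
    w=(abs(Q[...,0]-581)<28)&(abs(Q[...,1]-43)<28)&(Q[...,2]>88)&(Q[...,2]<96);S=Q[w]; print("topface",len(S),cv2.minAreaRect(S[:,:2].astype(np.float32)))
    e,v=np.linalg.eigh(np.cov(S[:,:2].T)); print(np.degrees(np.arctan2(v[1,1],v[0,1])),np.sqrt(e))
E
```

```text
time: 46.9
tool_pos: [616.2, -62.3, 146.6]
tcp_rot: [-90.1, 0.0, -88.3]
ft_force: [-0.8, 0.9, -0.6]
finger_gap: 46.8
side 131
((579.7892456054688, 44.44752502441406), (16.3295841217041, 40.185760498046875), 77.8801040649414)
topface 83 ((580.6595458984375, 42.69676971435547), (18.706972122192383, 41.6547966003418), 76.94049835205078)
166.9722135714629 [ 4.89353272 12.33356524]
top 0
topface 0 ((0.0, 0.0), (0.0, 0.0), 0.0)
nan [nan nan]
  avg = a.mean(axis, **keepdims_kw)
  ret = um.true_divide(
<stdin>:10: RuntimeWarning: Degrees of freedom <= 0 for slice
  c *= np.true_divide(1, fact)
  c *= np.true_divide(1, fact)
```

View pics/side15.png

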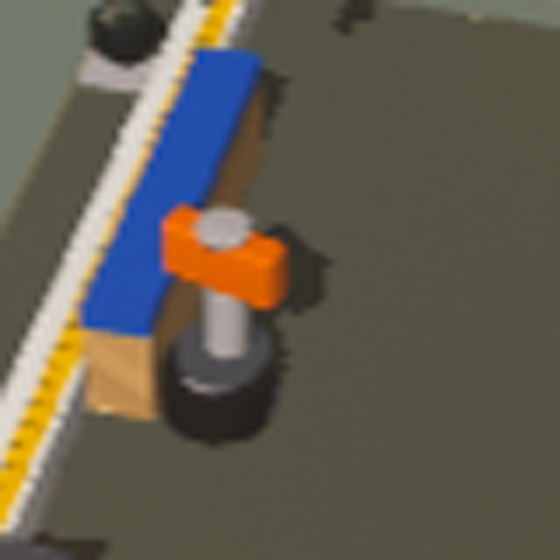

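View pics/top15.png

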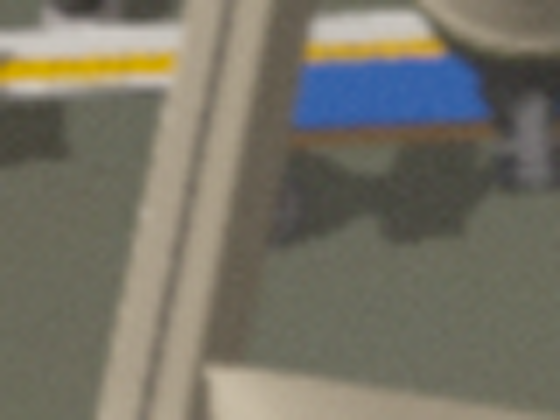

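The side view shows the block against the fence and the roller at its near end. The wing axis measures about 167°, which agrees with the yaw where I let go. I'll grip the block at its middle again.

```bash
python3 -m crank '[[0,0,0,0,0,0,0.4]]'>/dev/null; python3 go.py 617.4 -12.1 100 -88.17; python3 -m crank '[[-25,10,-0.5,0,0,0,0.4],[-49,30,-0.5,0,0,0,0.4],[-49,47,-0.5,0,0,0,0.4],[-49,47,-0.5,0,0,0,0.4],[-49,47,-0.5,0,0,0,0.4]]' && python3 go.py 617.4 -12.1 59 -88.17
```

```text
now 47.125 [616.8 -61.4 147.9] [-90.    0.  -88.3] gap 51.1 F [-0.4  0.2  0.1]
shift [-49.3  47.9   2.1] rot [ 0.001 -0.002 -0.   ] j6~ -3.0 rows>= 2
time: 47.75
tool_pos: [615.4, -13.6, 101.9]
tcp_rot: [-90.0, -0.0, -88.2]
ft_force: [0.4, -0.7, 0.5]
finger_gap: 51.6
now 47.75 [615.4 -13.6 101.9] [-90.   -0.  -88.2] gap 51.6 F [ 0.4 -0.7  0.5]
shift [-1.5 42.9  2. ] rot [-0.001 -0.001  0.   ] j6~ -3.0 rows>= 1
```

```bash
python3 -m crank '[[-1.5,15,2,0,0,0,0.4],[-1.5,30,2,0,0,0,0.4],[-1.5,40,2,0,0,0,0.4],[-1.5,42.5,2,0,0,0,0.4],[-1.5,42.5,2,0,0,0,0.4]]' && python3 rd.py && python3 -m crank '[[0,0,0,0,0,0,0.55],[0,0,0,0,0,0,0.7],[0,0,0,0,0,0,1],[0,0,0,0,0,0,1],[0,0,0,0,0,0,1],[0,0,0,0,0,0,1],[0,0,0,0,0,0,1]]' 40 && python3 rd.py
```

```text
time: 48.38
tool_pos: [616.9, -11.4, 58.6]
tcp_rot: [-90.0, 0.0, -88.2]
ft_force: [-0.3, -0.5, -0.2]
finger_gap: 51.2
t 48.38 pos [616.9 -11.4  58.6] yaw -88.16 F [-0.3 -0.5 -0.2] T [ 0.005 -0.06   0.041] gap 51.2
time: 49.25
tool_pos: [617.4, -11.4, 59.6]
tcp_rot: [-89.9, -0.0, -88.2]
ft_force: [-2.5, 0.1, 5.3]
finger_gap: 24.3
t 49.25 pos [617.4 -11.4  59.6] yaw -88.16 F [-2.5  0.1  5.3] T [-0.039  0.296 -0.048] gap 24.3
```

```bash
python3 -m crank '[[4,-0.3,0,0,0,0,1],[10,-0.3,0,0,0,0,1],[18,-0.3,0,0,0,0,1],[26,-0.3,0,0,0,0,1]]' && python3 rd.py; python3 -m crank '[[8,0,0,0,0,0,1],[16,0,0,0,0,0,1],[24,0,0,0,0,0,1],[32,0,0,0,0,0,1],[40,0,0,0,0,0,1],[40,0,0,0,0,0,1],[40,0,0,0,0,0,1],[40,0,0,0,0,0,1]]' && python3 rd.py; python3 - <<'E'
from h import *
from bench import *
n="side"
p,d=snapshot(n);c=p[130:240,190:300]
cv2.imwrite(f"pics/{n}16.png",cv2.resize(c[:,:,::-1],None,fx=5,fy=5,interpolation=cv2.INTER_CUBIC))
Q=pts(n,d)
w=(abs(Q[...,0]-581)<28)&(abs(Q[...,1]-43)<28)&(Q[...,2]>88)&(Q[...,2]<96);S=Q[w]
e,v=np.linalg.eigh(np.cov(S[:,:2].T)); print("wing",np.degrees(np.arctan2(v[1,1],v[0,1])),len(S))
E
```

```text
time: 49.75
tool_pos: [618.3, -37.5, 59.7]
tcp_rot: [-89.9, 0.0, -88.2]
ft_force: [0.1, 4.0, 5.2]
finger_gap: 24.4
t 49.75 pos [618.3 -37.5  59.7] yaw -88.16 F [0.1 4.  5.2] T [ 0.617  0.027 -0.061] gap 24.4
time: 50.75
tool_pos: [619.5, -78.6, 59.6]
tcp_rot: [-89.9, -0.1, -88.2]
ft_force: [0.0, -2.9, 5.2]
finger_gap: 24.4
t 50.75 pos [619.5 -78.6  59.6] yaw -88.19 F [ 0.  -2.9  5.2] T [-0.523 -0.041 -0.018] gap 24.4
wing 165.67672491541913 86
```

View pics/side16.png

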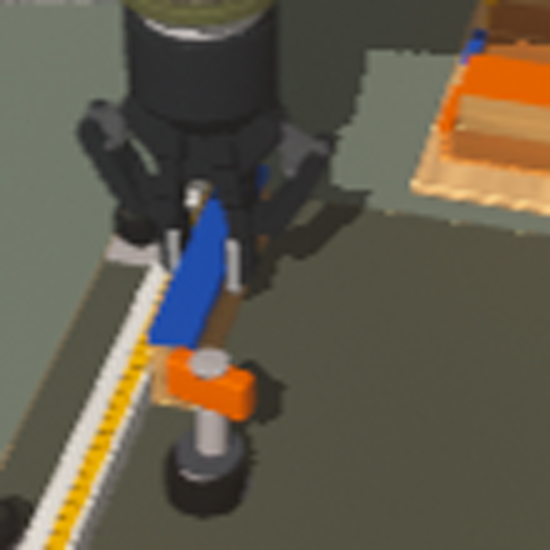

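```bash
python3 -m crank '[[0,-0.5,-0.1,0,0,0,1],[0,-1,-0.1,0,0,0,1],[0,-1.3,-0.1,0,0,0,1],[0,-1.3,-0.1,0,0,0,1]]' && python3 rd.py; python3 -m crank '[[-8,0,0,0,0,0,1],[-16,0,0,0,0,0,1],[-24,0,0,0,0,0,1],[-32,0,0,0,0,0,1],[-40,0,0,0,0,0,1],[-48,0,0,0,0,0,1],[-56,0,0,0,0,0,1],[-64,0,0,0,0,0,1],[-68,0,0,0,0,0,1],[-68,0,0,0,0,0,1],[-68,0,0,0,0,0,1]]' && python3 rd.py
```

```text
time: 51.3
tool_pos: [618.3, -77.0, 59.7]
tcp_rot: [-90.1, 0.0, -88.2]
ft_force: [0.0, -0.6, -1.4]
finger_gap: 24.2
t 51.3 pos [618.3 -77.   59.7] yaw -88.15 F [ 0.  -0.6 -1.4] T [-0.051  0.025  0.017] gap 24.2
time: 52.68
tool_pos: [617.0, -9.5, 60.6]
tcp_rot: [-90.0, -0.0, -88.2]
ft_force: [0.4, 0.0, -2.5]
finger_gap: 23.9
t 52.67 pos [617.   -9.5  60.6] yaw -88.17 F [ 0.4  0.  -2.5] T [-0.008 -0.323 -0.096] gap 23.9
```

```bash
python3 -m crank '[[0,0,0.3,0,0,0,1],[0,0,0.3,0,0,0,1]]'>/dev/null && python3 rd.py; python3 -m crank '[[0,0,0.3,0,0,0,1],[0,0,0.3,0,0,0,1]]'>/dev/null && python3 rd.py; python3 -m crank '[[0,0,0.3,0,0,0,1],[0,0,0.3,0,0,0,1]]'>/dev/null && python3 rd.py; python3 -m crank '[[0,0,-0.9,0,0,0,1],[0,0,-0.9,0,0,0,1]]'>/dev/null && python3 rd.py; python3 -m crank '[[0,0,-0.3,0,0,0,1],[0,0,-0.3,0,0,0,1]]'>/dev/null && python3 rd.py; python3 -m crank '[[0,0,-0.3,0,0,0,1],[0,0,-0.3,0,0,0,1]]'>/dev/null && python3 rd.py; python3 -m crank '[[0,0,-0.3,0,0,0,1],[0,0,-0.3,0,0,0,1]]'>/dev/null && python3 rd.py
```

```text
t 52.92 pos [617.1  -9.6  60.5] yaw -88.18 F [ 0.5 -0.4 -1.4] T [-0.005 -0.157 -0.017] gap 24.2
t 53.17 pos [617.2  -9.4  60.3] yaw -88.17 F [-0.6 -0.  -3.5] T [ 0.047 -0.038 -0.008] gap 24.1
t 53.42 pos [617.4  -9.3  60.3] yaw -88.16 F [-1.7  0.4 -1.8] T [-0.046  0.259  0.043] gap 24.4
t 53.67 pos [617.   -9.3  60.6] yaw -88.17 F [ 1.3 -0.9 -2.3] T [-0.002 -0.145 -0.051] gap 24.1
t 53.92 pos [616.9  -9.4  60.7] yaw -88.17 F [ 3.   0.4 -3.3] T [-0.018 -0.481 -0.154] gap 24.2
t 54.17 pos [616.7  -9.4  60.7] yaw -88.18 F [ 4.   0.1 -2.3] T [-0.076 -0.868 -0.314] gap 24.2
t 54.42 pos [616.6  -9.4  60.8] yaw -88.18 F [ 5.4 -0.3 -5. ] T [-0.021 -1.119 -0.358] gap 24.0
```

Pushing the block gently both ways meets the fence at x≈617.3 and the roller at x≈617.0. That is about 0.3 mm of play, so the gap is about 25.3 mm. I'll slide the block out again and return it to its slot.

```bash
python3 -m crank '[[0,0,0.6,0,0,0,1],[6,0,0.6,0,0,0,1],[14,0,0.6,0,0,0,1],[22,0,0.6,0,0,0,1],[32,0,0.6,0,0,0,1],[42,0,0.6,0,0,0,1],[52,0,0.6,0,0,0,1],[64,0,0.6,0,0,0,1],[76,0,0.6,0,0,0,1],[88,0,0.6,0,0,0,1],[100,0,0.6,0,0,0,1],[100,0,0.6,0,0,0,1]]' && python3 rd.py; python3 -m crank '[[0,-10,-3,0,0,0,1],[0,-40,-5,0,0,0,1],[0,-85,-5,0,0,0,1],[0,-85,-5,0,0,0,1],[0,-85,-5,0,0,0,1]]' && python3 rd.py
python3 - <<'E'
from h import *
from bench import *
for n in("side","top"):
    p,d=snapshot(n);cv2.imwrite(f"pics/{n}17.png",p[:,:,::-1]);np.save(n+"17.npy",d);np.save(n+"17rgb.npy",p)
    Q=pts(n,d);h=cv2.cvtColor(p,cv2.COLOR_RGB2HSV)
    m=cv2.inRange(h,np.array((105,110,40)),np.array((128,255,255)))>0
    x,y,z=Q[...,0],Q[...,1],Q[...,2]
    k=m&(x>350)&(x<550)&(y>-390)&(y<-310)
    for nm,a in(("far",k&(x>450)),("near",k&(x<450))):
        S=Q[a]; print(n,nm,len(S)); 
        if len(S)>3: 
            t=S[S[:,2]>28]; print("  all",S.min(0).round(1),S.max(0).round(1),"top",len(t),t.mean(0).round(1) if len(t) else "")
    k=m&(abs(x-620)<40)&(abs(y+112)<95)&(z>100); S=Q[k]
    if len(S)>20: print("block",len(S),cv2.minAreaRect(S[:,:2].astype(np.float32)),np.percentile(S[:,2],[5,50,95]))
E
```

```text
time: 55.92
tool_pos: [619.8, -110.4, 60.5]
tcp_rot: [-90.0, -0.0, -88.2]
ft_force: [-0.4, -0.1, -3.0]
finger_gap: 24.1
t 55.92 pos [ 619.8 -110.4   60.5] yaw -88.24 F [-0.4 -0.1 -3. ] T [ 0.012  0.029 -0.008] gap 24.1
time: 56.55
tool_pos: [614.6, -109.0, 145.7]
tcp_rot: [-90.0, -0.0, -88.1]
ft_force: [0.2, 0.3, -2.4]
finger_gap: 23.9
t 56.55 pos [ 614.6 -109.   145.7] yaw -88.13 F [ 0.2  0.3 -2.4] T [ 0.038  0.014 -0.   ] gap 23.9
side far 10
  all [ 527.1 -369.9   26.5] [ 532.7 -342.4   32.7] top 9 [ 530.  -357.2   31.1]
side near 15
  all [ 364.7 -366.1   29.9] [ 370.7 -331.    34.1] top 15 [ 367.5 -350.6   31.4]
block 290 ((625.2840576171875, -107.12857818603516), (50.92207336425781, 151.38113403320312), 3.6921846866607666) [142.41580372 147.66023124 160.025629  ]
top far 22
  all [ 528.  -368.3   28.2] [ 531.6 -337.9   35.9] top 22 [ 529.9 -352.1   32. ]
top near 23
  all [ 367.  -369.3   27.4] [ 370.2 -339.3   37.1] top 22 [ 368.6 -354.    32.6]
block 226 ((603.5491333007812, -110.46568298339844), (42.13446807861328, 134.41458129882812), 0.41736429929733276) [144.27436006 147.5349392  151.14639166]
```

View pics/side17.png

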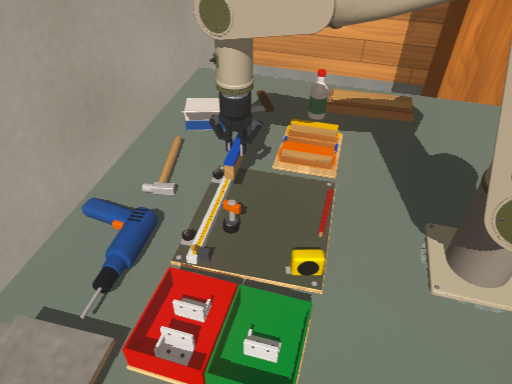

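View pics/top17.png

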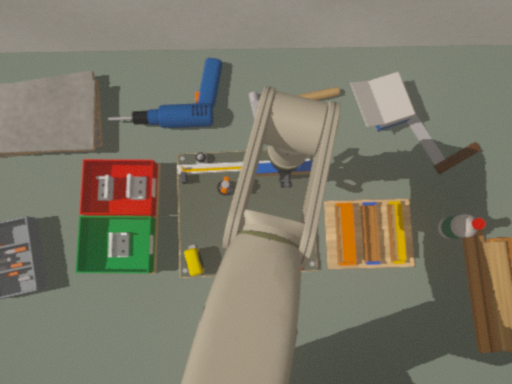

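```bash
python3 go.py 449.5 -352.5 135 -179.4
python3 - <<'E'
from h import *
# label centroids, soft-weighted, ray cast to z=32, from three top pictures and side0
for f,n in(("top0rgb","top"),("top5rgb","top"),("top17rgb","top"),("side0rgb","side"),("side17rgb","side")):
    p=np.load(f+".npy"); h=cv2.cvtColor(p,cv2.COLOR_RGB2HSV)
    for nm,lo,hi in(("blue",105,128),("orange",5,14),("yellow",21,32)):
        out=[]
        for X in((530,),(368.5,)):
            Y={"blue":-353,"orange":-283,"yellow":-423}[nm]
            u,v=proj(n,(X[0],Y,32)); 
            sx,sy=(9,4) if n=="top" else(5,7)
            vv,uu=np.mgrid[int(v)-sy:int(v)+sy+1,int(u)-sx:int(u)+sx+1]
            hh=h[vv,uu]; w=((hh[...,0]>=lo)&(hh[...,0]<=hi)&(hh[...,1]>110))*hh[...,1].astype(float)
            if w.sum()>0: out+=[ray(n,(w*uu).sum()/w.sum(),(w*vv).sum()/w.sum(),31.)[:2].round(1).tolist(),int((w>0).sum())]
        print(f,nm,out)
E
```

```text
now 56.65 [ 613.6 -108.9  143.9] [-90.1   0.  -88.1] gap 23.9 F [ 0.5  0.5 -2.6]
shift [ 238.1    9.1 -171.9] rot [3.000e-03 1.593e+00 1.000e-03] j6~ 51.0 rows>= 9
top0rgb blue [[530.2, -352.3], 22, [368.6, -353.5], 22]
top0rgb orange [[526.4, -293.5], 10, [373.4, -295.5], 7]
top0rgb yellow [[528.7, -425.8], 66, [372.1, -426.7], 65]
top5rgb blue [[530.1, -352.2], 22, [367.8, -347.3], 6]
top5rgb orange [[529.5, -277.3], 63, [371.4, -282.6], 61]
top5rgb yellow [[528.8, -425.6], 69, [372.0, -427.0], 63]
top17rgb blue [[530.2, -352.3], 22, [368.6, -354.1], 23]
top17rgb orange [[527.2, -298.2], 6, [372.9, -294.0], 6]
top17rgb yellow [[529.0, -424.7], 64, [372.1, -426.7], 65]
side0rgb blue [[529.4, -358.7], 9, [367.5, -350.8], 15]
side0rgb orange [[526.8, -284.3], 62, [371.9, -287.4], 89]
side0rgb yellow [[528.9, -443.9], 28, [375.6, -443.1], 30]
side17rgb blue [[529.6, -357.6], 10, [367.5, -350.8], 15]
side17rgb orange [[526.8, -284.7], 61, [371.9, -287.3], 88]
side17rgb yellow [[529.6, -436.9], 29, [374.9, -441.8], 33]
```

```bash
python3 -m crank '[[24,0,-17,0,0.16,0,1],[48,0,-34,0,0.32,0,1],[72,0,-52,0,0.48,0,1],[96,0,-69,0,0.64,0,1],[120,0,-86,0,0.8,0,1],[144,0,-103,0,0.96,0,1],[168,0,-120,0,1.12,0,1],[192,0,-138,0,1.28,0,1],[216,0,-155,0,1.44,0,1],[238,4,-172,0,1.593,0,1],[238,9,-172,0,1.593,0,1],[238,9,-172,0,1.593,0,1]]' && python3 -m crank '[[0,0,0,0,0,0,1],[0,0,0,0,0,0,1]]' && python3 go.py 449.4 -353 135 -179.4
python3 - <<'E'
from h import *
from bench import *
for n in("side","top"):
    p,d=snapshot(n);cv2.imwrite(f"pics/{n}18.png",p[:,:,::-1]);np.save(n+"18.npy",d);np.save(n+"18rgb.npy",p)
    Q=pts(n,d);h=cv2.cvtColor(p,cv2.COLOR_RGB2HSV)
    m=cv2.inRange(h,np.array((105,110,40)),np.array((128,255,255)))>0
    x,y,z=Q[...,0],Q[...,1],Q[...,2]
    k=m&(abs(x-450)<110)&(abs(y+352)<50)&(z>110)&(z<160); S=Q[k]; print(n,"block",len(S))
    if len(S)>20: print(cv2.minAreaRect(S[:,:2].astype(np.float32)),np.percentile(S[:,2],[5,50,95]),S.min(0),S.max(0))
E
```

```text
time: 58.15
tool_pos: [449.7, -351.8, 134.7]
tcp_rot: [-90.1, -0.1, -179.4]
ft_force: [-0.2, 1.3, -2.5]
finger_gap: 24.3
time: 58.4
tool_pos: [450.9, -352.3, 136.6]
tcp_rot: [-90.0, 0.0, -179.3]
ft_force: [-0.4, 0.1, -0.9]
finger_gap: 24.4
now 58.4 [ 450.9 -352.3  136.6] [ -90.     0.  -179.3] gap 24.4 F [-0.4  0.1 -0.9]
shift [1.5 1.6 0.7] rot [ 0.     0.001 -0.   ] j6~ 51.0 rows>= 1
side block 271
((447.5316162109375, -349.9368896484375), (147.5271453857422, 31.232572555541992), 1.2180087566375732) [132.52023646 138.40056018 140.32711113] [ 373.66671248 -365.82772501  128.88456177] [ 521.15279417 -333.54977615  141.36426586]
top block 151
((496.9009704589844, -349.9373474121094), (47.52486801147461, 23.201730728149414), 2.357595920562744) [136.16057088 139.46813214 142.54153233] [ 472.87058954 -361.72364394  133.38786375] [ 520.49668087 -338.47579492  145.09480439]
```

View pics/top18.png

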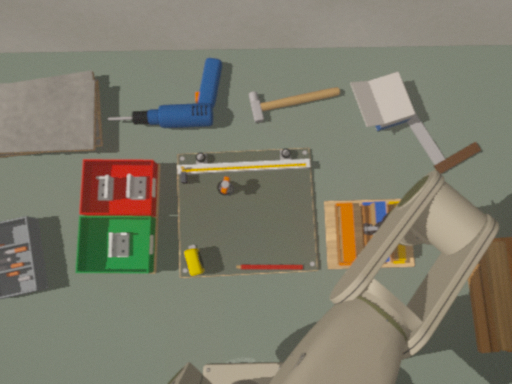

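View pics/side18.png

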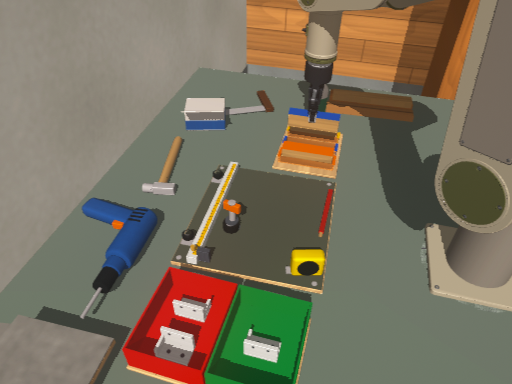

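```bash
python3 -m crank '[[0,0,0,0,0,0,1]]' >/dev/null; python3 go.py 451 -355 86 -179.4; python3 -m crank '[[0,15,1,0,0,0,1],[-1,35,2,0,0,0,1],[-1.5,49,2.8,0,0,0,1],[-1.5,49,2.8,0,0,0,1],[-1.5,49,2.8,0,0,0,1],[-1.5,49,2.8,0,0,0,1]]' >/dev/null && python3 go.py 451 -355 86 -179.4
cat > hb.py <<'E'
from h import *
from bench import *
import sys
tag,zt=sys.argv[1],float(sys.argv[2])
for n in("side","top"):
    p,d=snapshot(n);cv2.imwrite(f"pics/{n}{tag}.png",p[:,:,::-1])
    c=p[100:180,260:360] if n=="side" else p[190:275,315:420]
    cv2.imwrite(f"pics/{n}{tag}c.png",cv2.resize(c[:,:,::-1],None,fx=6,fy=6,interpolation=cv2.INTER_CUBIC))
    Q=pts(n,d);h=cv2.cvtColor(p,cv2.COLOR_RGB2HSV)
    m=cv2.inRange(h,np.array((105,110,40)),np.array((128,255,255)))>0
    x,y,z=Q[...,0],Q[...,1],Q[...,2]
    k=m&(abs(x-450)<110)&(abs(y+352)<50)&(abs(z-zt)<9); S=Q[k]; print(n,"block",len(S))
    if len(S)>20: print(cv2.minAreaRect(S[:,:2].astype(np.float32)),np.percentile(S[:,2],[5,50,95]).round(1),S.min(0).round(1),S.max(0).round(1))
    k=m&(abs(x-450)<110)&(abs(y+352)<50)&(z<zt-12)&(z>24)
    for a in(k&(x>450),k&(x<450)):
        S=Q[a]
        if len(S)>3: print("  label",len(S),S.mean(0).round(1),S.min(0).round(1),S.max(0).round(1))
E
python3 hb.py 19 89
```

```text
now 58.625 [ 450.6 -352.7  136.6] [ -90.     0.  -179.4] gap 24.5 F [ 0.5 -0.2 -2.1]
shift [-0.3 50.6  2.3] rot [-0. -0. -0.] j6~ 51.0 rows>= 1
now 59.375 [ 452.5 -356.1   88.4] [-8.990e+01  1.000e-01 -1.794e+02] gap 24.2 F [-0.9  0.5 -2.3]
shift [ 1.4  2.4 -1.1] rot [-0.001 -0.001 -0.001] j6~ 51.0 rows>= 1
side block 248
((449.6741027832031, -351.64630126953125), (148.66586303710938, 30.42142677307129), 0.07764242589473724) [84.  89.9 92.3] [ 375.3 -366.9   81.5] [ 524.  -336.4   93.5]
  label 6 [ 530.2 -356.1   31.5] [ 528.  -363.5   30.6] [ 532.1 -350.4   33.7]
  label 15 [ 367.5 -350.2   31.7] [ 364.7 -366.7   29.2] [ 370.7 -333.    33.3]
top block 152
((451.23297119140625, -353.05963134765625), (23.884845733642578, 145.79762268066406), 89.83077239990234) [88.3 90.9 94. ] [ 378.3 -365.2   87.6] [ 524.2 -341.3   95.7]
  label 10 [ 530.6 -345.    31. ] [ 528.3 -355.1   27.3] [ 532.  -338.1   36.9]
```

View pics/side19c.png

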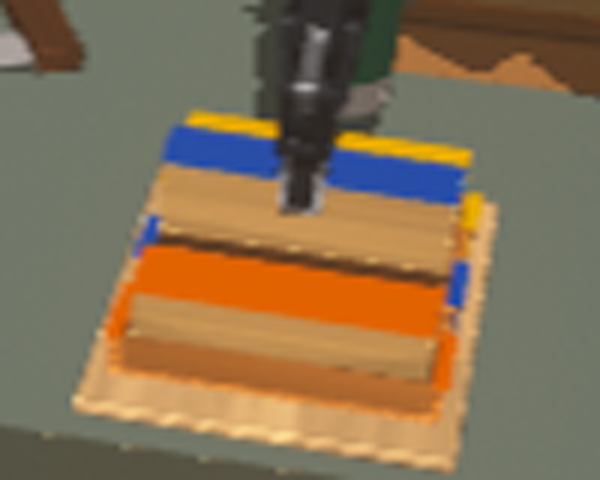

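View pics/top19c.png

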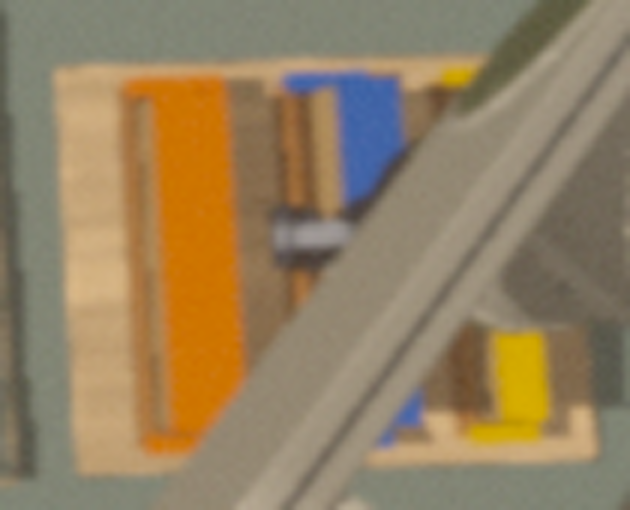

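```bash
python3 -m crank '[[1.3,0,0,0,0,0,1],[1.3,4,0,0,0,0,1],[1.3,8,0,0,0,0,1],[1.3,8,0,0,0,0,1]]' >/dev/null && python3 rd.py; python3 -m crank '[[0,1.5,0,0,0,0,1],[0,3,0,0,0,0,1],[0,4.5,0,0,0,0,1],[0,6,0,0,0,0,1],[0,6,0,0,0,0,1]]' >/dev/null && python3 rd.py;
```

```text
t 59.98 pos [ 450.3 -355.3   78.7] yaw -179.44 F [-0.5  1.  -1.4] T [ 0.008 -0.044 -0.039] gap 24.6
t 60.6 pos [ 450.6 -355.6   73.3] yaw -179.44 F [ 0.6 -0.2 -2.3] T [ 0.022 -0.072 -0.005] gap 24.4
```

```bash
python3 -m crank '[[0,2,0,0,0,0,1],[0,4,0,0,0,0,1],[0,6,0,0,0,0,1],[0,8,0,0,0,0,1],[0,10,0,0,0,0,1],[0,10,0,0,0,0,1]]' >/dev/null && python3 rd.py; python3 -m crank '[[0,1,0,0,0,0,1],[0,2,0,0,0,0,1],[0,2,0,0,0,0,1]]' >/dev/null && python3 rd.py; python3 hb.py 20 67
```

```text
t 61.35 pos [ 450.5 -355.5   63.2] yaw -179.44 F [-0.2  0.1 -1.9] T [-0.025  0.005  0.004] gap 24.1
t 61.73 pos [ 450.6 -355.6   61.4] yaw -179.44 F [ 0.3 -0.7 -2.9] T [-0.006  0.042  0.03 ] gap 24.3
side block 232
((446.61712646484375, -350.7724914550781), (145.8808135986328, 31.2878360748291), 0.6251475811004639) [59.  63.1 65.9] [ 373.5 -366.9   58.2] [ 519.5 -335.    67.7]
  label 10 [ 519.  -356.2   35.9] [ 469.  -370.8   29.5] [ 531.9 -344.2   54.5]
  label 15 [ 370.9 -349.5   33.3] [ 364.7 -368.8   28.9] [ 421.8 -331.5   54.6]
top block 144
((447.4707946777344, -352.5997619628906), (23.15032196044922, 149.18397521972656), 89.91981506347656) [61.4 64.3 67.5] [ 372.9 -364.3   59.7] [ 522.1 -341.1   69.5]
  label 25 [ 529.9 -352.8   31.4] [ 528.2 -369.5   27.2] [ 531.7 -335.7   34.8]
  label 5 [ 368.6 -366.7   31.2] [ 366.9 -370.7   28.7] [ 369.7 -363.6   33.9]
```

View pics/side20c.png

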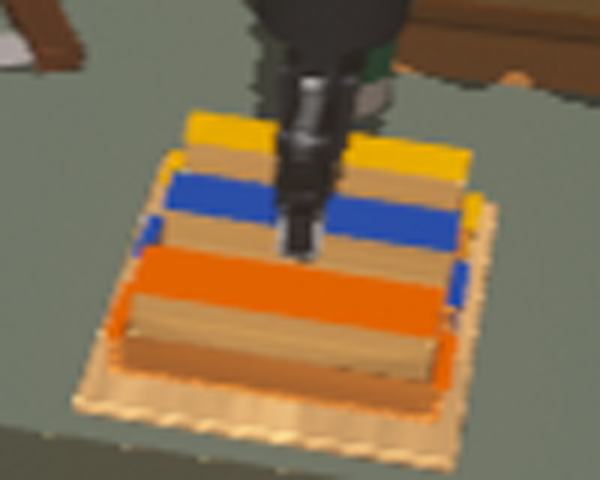

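The block is inside the blue slot with no side load and its top is at 64 mm. I'll lower the last bit, release and back away.

```bash
python3 -m crank '[[0,0.7,0,0,0,0,1],[0,1.4,0,0,0,0,1],[0,1.4,0,0,0,0,1]]' >/dev/null && python3 rd.py; python3 -m crank '[[0,0.5,0,0,0,0,1],[0,0.5,0,0,0,0,1]]' >/dev/null && python3 rd.py;  python3 -m crank '[[0,0,0,0,0,0,0.8],[0,0,0,0,0,0,0.6],[0,0,0,0,0,0,0.52],[0,0,0,0,0,0,0.52],[0,-10,0,0,0,0,0.52],[0,-40,0,0,0,0,0.52],[0,-90,0,0,0,0,0.52],[0,-140,0,0,0,0,0.52],[0,-140,0,0,0,0,0.52]]' && python3 rd.py; python3 go.py 260 -480 260 -179.4
```

```text
t 62.2 pos [ 450.6 -355.6   60. ] yaw -179.44 F [-0.6  0.4 -2.6] T [ 0.039 -0.034  0.006] gap 24.3
t 62.45 pos [ 450.7 -355.7   59.6] yaw -179.44 F [ 0.4  0.3 -1.8] T [ 0.027 -0.02   0.058] gap 24.1
time: 63.58
tool_pos: [453.1, -357.9, 206.5]
tcp_rot: [-89.6, 0.4, -179.4]
ft_force: [0.5, -0.4, 0.0]
finger_gap: 41.5
t 63.58 pos [ 453.1 -357.9  206.5] yaw -179.43 F [ 0.5 -0.4  0. ] T [-0.024 -0.047 -0.001] gap 41.5
now 63.575 [ 453.1 -357.9  206.5] [ -89.6    0.4 -179.4] gap 41.5 F [ 0.5 -0.4  0. ]
shift [193.9 -54.1 120.6] rot [-0.007 -0.001 -0.008] j6~ 28.0 rows>= 4
```

```bash
python3 -m crank '[[40,-12,25,0,0,0,0.5],[80,-25,50,0,0,0,0.5],[120,-37,75,0,0,0,0.5],[150,-50,100,0,0,0,0.5],[170,-54,120,0,0,0,0.5],[170,-54,120,0,0,0,0.5],[170,-54,120,0,0,0,0.5]]'; python3 hb.py 21 62
python3 - <<'E'
from h import *
from bench import *
for n in("side","top"):
    p,d=snapshot(n);Q=pts(n,d)
    w=(abs(Q[...,0]-581)<28)&(abs(Q[...,1]-43)<28)&(Q[...,2]>88)&(Q[...,2]<96);S=Q[w]
    e,v=np.linalg.eigh(np.cov(S[:,:2].T)); print(n,"wing",np.degrees(np.arctan2(v[1,1],v[0,1])),len(S))
E
```

```text
time: 64.45
tool_pos: [282.0, -476.8, 253.0]
tcp_rot: [-90.1, -0.0, -179.5]
ft_force: [0.9, 0.6, -0.7]
finger_gap: 42.7
side block 297
((446.87725830078125, -351.685302734375), (32.36982727050781, 147.2320556640625), 88.4699935913086) [55.8 61.  63.9] [ 373.6 -368.7   53.5] [ 520.5 -335.7   65.2]
  label 8 [ 529.7 -359.    31. ] [ 527.4 -367.3   30.2] [ 532.2 -351.    32.2]
  label 14 [ 367.3 -349.9   31.7] [ 364.6 -369.1   28.7] [ 370.1 -334.1   35.5]
top block 490
((447.7854309082031, -353.85107421875), (149.9818115234375, 25.317115783691406), 0.5720861554145813) [58.7 62.3 65.6] [ 372.9 -365.9   56.7] [ 522.7 -340.4   69.6]
  label 24 [ 529.7 -353.1   33. ] [ 527.5 -368.5   27.3] [ 531.4 -338.    37.3]
  label 24 [ 368.6 -353.4   32.1] [ 366.9 -369.8   28.8] [ 370.2 -336.7   36.6]
side wing 165.37012404707028 94
top wing 165.1511203248497 67
```

View pics/top21.png

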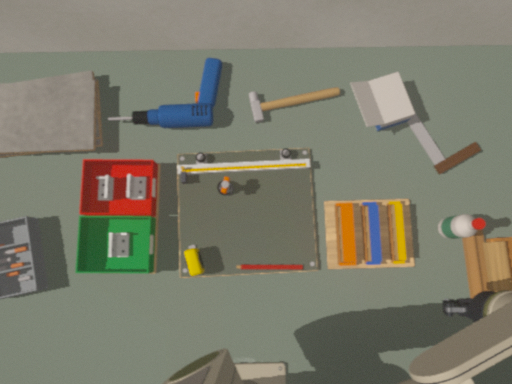

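View pics/side21.png

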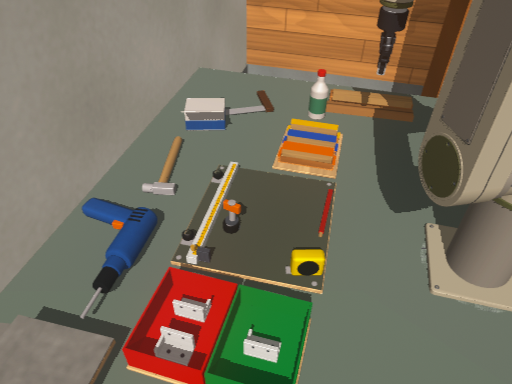

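Both views show the bed clear of brackets. Two brackets stand in the red bin at (105,187) and (136,187) in the top view, and one in the green bin at (120,244). The blue block is in its slot at (373,233) with its top at 62 mm, as it should be, and the wing is at 165°. I'll let the arm settle and hand in.

```bash
python3 -m crank '[[0,0,0,0,0,0,0.5],[0,0,0,0,0,0,0.5],[0,0,0,0,0,0,0.5],[0,0,0,0,0,0,0.5]]'; python3 -c "
from bench import *
print(hand_in())"
```

```text
time: 65.15
tool_pos: [281.8, -477.3, 253.6]
tcp_rot: [-90.0, 0.0, -179.4]
ft_force: [-0.4, -0.5, 0.3]
finger_gap: 43.3
the job is handed in; nothing more can be done
None
```

The guide is set for 25 mm rails and handed in at about 65 s of robot time; the hand-in gave no verdict.

**Brackets:** Three were on the bed, with no fourth seen. Both left-hand ones are in the red bin and the right-hand one is in the green bin. The last views show all three lying there and the bed clear of brackets.

**Roller setting:** I turned the bolt until the roller met the block, then backed off slightly and let go. The block slid out along the fence at about 3–4 N. I slid it back in to check, found about 0.3 mm of play, and slid it out again. That puts the gap at roughly 25.3 mm. The wing still stood at about 165° in the last views, close to the 166.4° where I let it go.

**Blue block:** It stands upright in the blue-labelled slot, about 1.5 mm off centre lengthwise and under 1 mm sideways, with its top at 62 mm as expected. The yellow and orange blocks were not touched.

**Checks that disagreed:**
- The cameras read about 2–3 mm too far in +y compared with the arm, so I lined the block up with its slot in the camera pictures.
- The resting wrist torque while turning the bolt had the opposite sign to what friction should give, so I relied on the repeated torque rise at contact and on the play test instead.
- One rough side-view reading put the wing about 7° off, but the later readings in both views did not.

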